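Eject a capped bottle and latch it away in the dispensing cabinet

ROBOT

A 7-joint arm with a two-finger parallel gripper is mounted at the origin on the work surface. World frame = base frame: x ahead of the robot, y to its left, z up, the work surface at z = 0. Lengths are in m, angles in degrees, forces in N, time in s.
With the tool pointing down it reaches from about 0.4 to 0.85 m from the base axis. Payload 4.5 kg.
Tool frame: the origin (TCP) lies midway between the tips of the shut fingers; the grasp point (between the pads) lies 19 mm behind it; z points along the fingers, y is the line along which they close (so a half turn about z gives the same grasp; the last joint's range is limited). The gripper opens to 85 mm and grips with 20 to 120 N. Pads are 22 mm wide; open, the fingers measure 114 mm over their backs; the gripper's body (76 mm by 85 mm) begins 54 mm behind the grasp point. The pads swing forward as they close: fully open they stand 13 mm farther back than shut.
Start: joints at [-64.87, 39.483, -11.15, 89.685, 9.013, 51.709, -12.324], TCP at [0.246, 0.575, 0.231] pointing down, gripper open.
Joint ranges: [-172.22, 172.22], [-26.19, 119.32], [-84.43, 86.54], [7.71, 146.69], [-57.33, 237.33], [2.42, 119.75], [-152.13, 152.13]. Speed limits (degrees/s): [147.25, 147.25, 180, 180, 180, 180, 180].

INTERFACE

Orientations are given as [roll, pitch, yaw] about the fixed x, y, z axes, in that order (R = Rz(yaw) Ry(pitch) Rx(roll)).
In Python, from rig import bot gives the robot as it stands.
- The arm moves only by the tool play_rows, never from a script. Its argument "steps" is text: rows parted by semicolons, each of 7 numbers parted by spaces: the turn, a rotation vector about the tool's x, y, z in degrees, then the shift along the tool's x, y, z in mm, then the closure, from 0 (fully open) to 1 (shut). A call has exactly 8 rows; each row shifts and turns the commanded pose from where the row before left it, along the tool's axes as they then stand; what a row does not reach is not made up. A row lasts 1/8 s, in which the tool goes at most 62.5 mm and 10.7 degrees, less where a joint would pass 70% of its speed; a pose out of reach is approached as far as the arm can. A call is refused whole if a number of a shift passes 62.5 or a number of a turn 10.7, either way. A call with a gripper value outside its range is refused whole. The fingers move at their own pace and stop on an object; the grip force is fixed at half the most. Time passes only in rows, so rows that do not move let the fingers close, or fill a call up. It gives the time, the measured TCP pose, the force, the opening and the grip force at its end, in the units of the state.
- bot.read_state(): the state, without advancing time (a new reading comes with each control period).
- bot.read_camera(name): name is "side" or "top" or "wrist"; returns (picture, depth): 420x560x3 uint8, blue, green, red; 420x560 float32, m along the optical axis (not along the pixel's ray), 0 where there is no reading.
- bot.camera_params(name): a dict with "vertical_fov" (degrees; the focal length in pixels is half the picture's height over the tangent of half this angle, whatever the lens; pixels are square), "cx", "cy" (the principal point, pixels), "R" (3x3) and "t" (3): a world point X has camera coordinates R X + t. Camera axes: x right, y down, z forward; pixel columns grow to the right and rows downward; lengths in m; the calibration is good to about 2 mm. A picture is of the moment at which its call begins: read the wrist's pose just before it. camera_params takes no time and is no camera call; for the wrist camera it gives the pose at the moment of the call.
- bot.sign_off(): hands the job in; it is judged then, once.
The state is a dict: "t": time; "qpos": joint angles; "qvel": joint speeds; "joint_torque": joint torques, N m; "ee_pos": TCP position; "tool_rot": TCP orientation; "wrist_force": force on the tool from outside, world axes, zero at the start; "ft_torque": the same for the moment, N m; "finger_gap": opening from 0.0 (shut) to 1.0 (fully open); "grasp_force": force on a finger pad.
Only numpy, scipy, OpenCV 4.12 (cv2) and the standard library are available. Lean on these libraries where they do the work, as an engineer would, in place of code of your own. Each camera call takes 0.05 s, during which the arm holds its last target. There are 200 camera calls.

TASK

Push the paddle of the capping nest fully down so that its ejector lifts the capped bottle in the well, where it then stays raised. Then take the bottle, keeping it upright, and stand it on the floor of the small cabinet in front of the two bottles already there, let go, and push the cabinet door fully shut so that its latch snaps in. Do not knock over or shove the bottles in the cabinet, the carton or the jar.

Things in the scene. Friction and masses are not known exactly. Their poses are not given: they have to be found in the camera images.
- nest: Fixed aluminium capping nest. Origin on the table under its well's axis; x points from paddle to well. Block 64 x 64 mm, top 120 mm above the table; vertical well 37 mm wide, 70 mm deep, 21 mm ejector hole in its floor. A see-saw lever runs along x under the block: pivot at x = -75, z = 34 mm, rubber paddle 40 x 44 mm centred at x = -148 mm. Base plate x = -118 to 32 mm.
- lever (a joint): Angle of the see-saw lever, rad: 0 = paddle up, bottle down in the well; 0.5 = paddle fully down (end stop). Pushing the paddle down takes 3 to 6 N; friction keeps it where it is left. The ejector pin rises 75 mm per rad, from 2 mm below the well floor at 0 to 35 mm above it at 0.5, lifting the bottle by as much.
- paddle (a point): Middle of the top face of the paddle: about 56 mm above the table when up and 19 mm when fully down; it moves on an arc of 75 mm radius about the pivot.
- bottle: The capped amber bottle in the nest, 70 mm high, 60 to 130 g. Origin at the centre of its underside, z up through the cap. Body 34 mm diameter up to 48 mm, short neck 25 mm wide, white cap 28 mm diameter from 52 to 70 mm. At the start its cap is flush with the top of the nest's block.
- cabinet: Fixed white cabinet, roof and back clear plastic. Origin on the table, middle of the front opening; x points into the cabinet (away from the robot), y to its left. Floor top 12 mm above the table. Roof from 250 to 262 mm up covers x = 0 to 170 mm, so no reaching in from straight above. Clear depth 160 mm; side walls inside at y = +-92 mm, 8 mm thick, front ends at x = -12 mm.
- door (a joint): Cabinet door angle, rad: 0 = shut, growing as it opens: hinged on the cabinet's left (+y), its free edge swings from the right out towards the robot (-x), then to +y. Stop at 2.1. It stays about where it is left (light friction). The last 0.1 rad work against the latch and take about 3 to 10 N near the free edge.
- door_hinge (a point): On the vertical hinge axis of the door, at mid height of the door (135 mm above the table); in the cabinet frame at x = -6, y = 87 mm. The door is 12 mm thick, centred on the axis, 163 mm from axis to free edge, from 15 to 255 mm above the table.
- door_edge (a point): On the outer face of the door at its free edge, mid height (135 mm above the table). The door's latch bolt sits at this height and sticks 11 mm out of the free edge.
- latch (a joint): Position of the sprung bevelled latch bolt in the door's free edge, m: 0 = fully out, 0.011 = pressed in. It is pressed in as the bevel rides over the strike on the right-hand front upright and springs back to 0 when the door is shut.
- stock0: A bottle like the other, standing in the back of the cabinet, left. Leave it. Origin at the centre of its underside.
- stock1: The same, back right. Leave it.
- carton: Loose paper carton 60 x 45 x 30 mm lying near the work. Leave it. Origin at the centre of its underside.
- jar: Loose white jar, 64 mm diameter, 85 mm high. Leave it. Origin at the centre of its underside.
Things that resemble listed ones, but are neither listed nor needed, are in the scene too. Leave any purple or red look-alike of the bottle alone.

How it is judged (in metres and radians):
On the way, in this order (a step that is already met when the one before it is completed fails the run):
1. the ejector has lifted the bottle, still standing in the well (value of joint lever above 0.42 rad and z of bottle in the frame of nest between 0.078 and 0.095 m and horizontal distance between bottle and nest below 0.008 m), for 0.2 s.
2. the bottle stands upright in the front of the cabinet, released, the door still open (x of bottle in the frame of cabinet between 0.016 and 0.105 m and y of bottle in the frame of cabinet between -0.07 and 0.07 m and z of bottle in the frame of cabinet between 0.007 and 0.018 m and angle between bottle's own z axis and vertical below 0.12 rad and contact force between the fingers and bottle below 0.05 N and linear speed of bottle below 0.02 m/s and value of joint door above 0.3 rad), for 0.2 s.
3. the door is shut and its latch has sprung out behind the strike (value of joint door below 0.03 rad and value of joint latch below 0.002 m), for 0.2 s.
At the end, for the whole second after the job is handed in: The bottle stands upright (within 7 degrees) on the cabinet floor, at rest, its axis 16 to 105 mm behind the front opening and within 70 mm of the middle; the door is within 0.03 rad of shut and the latch bolt within 2 mm of fully out (all of step 3 and x of bottle in the frame of cabinet between 0.016 and 0.105 m and y of bottle in the frame of cabinet between -0.07 and 0.07 m and z of bottle in the frame of cabinet between 0.007 and 0.018 m and angle between bottle's own z axis and vertical below 0.12 rad and contact force between the fingers and bottle below 0.05 N and linear speed of each of bottle, stock0, stock1 below 0.02 m/s); the robot touches nothing.
It fails at once if the bottle is tipped more than 40 degrees (angle between bottle's own z axis and vertical above 0.7 rad).
It fails at once if a stock bottle is knocked over or shoved more than 40 mm (distance of stock0 from where it was at the start of the episode above 0.04 m or angle between stock0's own z axis and vertical above 0.6 rad).
It fails at once if a stock bottle is knocked over or shoved more than 40 mm (distance of stock1 from where it was at the start of the episode above 0.04 m or angle between stock1's own z axis and vertical above 0.6 rad).
It fails at once if the carton is knocked over or shoved more than 40 mm (distance of carton from where it was at the start of the episode above 0.04 m or angle between carton's own z axis and vertical above 0.6 rad).
It fails at once if the jar is knocked over or shoved more than 40 mm (distance of jar from where it was at the start of the episode above 0.04 m or angle between jar's own z axis and vertical above 0.6 rad).
It also fails if it takes over 69 s, if anything falls off the work surface, if the arm or the gripper's body presses on something with over 40 N, if the wrist force passes 120 N, or if a joint passes its speed limit or range.

## Working session

There is one attempt and no reset: what is moved stays moved. The work goes in short steps, Python scripts to look and compute and a tool call to move; the robot and the scene stay as the last step left them, time stands still between calls to the robot, and variables do not carry over. Pictures are saved under pics/ and viewed, at most 10 in all, crops included, and the job is handed in when it is done.

Besides the shell and the picture viewer there is one more tool, called after "Call:" as name(argument=value, ...) on one line, values as JSON. play_rows: Moves the arm, as the interface text tells. Its arguments: {"type":"object","properties":{"steps":{"type":"string"}},"required":["steps"]}

```bash
mkdir -p pics; cat > h.py <<'E'
import numpy as np, cv2
from rig import bot
def cam(n):
    p=bot.camera_params(n); im,d=bot.read_camera(n)
    f=210/np.tan(np.radians(p["vertical_fov"])/2)
    return im,d,dict(f=f,cx=p["cx"],cy=p["cy"],R=np.array(p["R"]),t=np.array(p["t"]))
def pts(d,p):
    v,u=np.mgrid[0:420,0:560]
    c=np.stack([(u-p["cx"])/p["f"]*d,(v-p["cy"])/p["f"]*d,d],-1)
    return (c-p["t"])@p["R"]
def ray(u,v,z,p):
    o=-p["R"].T@p["t"]; r=p["R"].T@np.array([(u-p["cx"])/p["f"],(v-p["cy"])/p["f"],1])
    return o+r*(z-o[2])/r[2]
E
python3 - <<'E'
from h import *
print(bot.read_state())
for n in("top","side"):
    im,d,p=cam(n); cv2.imwrite(f"pics/{n}0.png",im); np.savez(f"{n}0.npz",im=im,d=d,**p)
    print(n,p,(d>0).mean())
E
```

```text
{'t': 0.0, 'qpos': array([-64.86961373,  39.53363178, -11.14671603,  89.74851319,
         9.01295026,  51.70902058, -12.32424194]), 'qvel': array([-0.00253981, -0.05043848, -0.00772776,  0.02838683,  0.00437662,
       -0.04441286, -0.05223193]), 'joint_torque': array([-1.43843185e-04, -5.39601052e+01, -1.26647159e+00, -1.58538651e+01,
        9.13761294e-03,  9.38942103e-03,  4.34780191e-06]), 'ee_pos': array([0.24591566, 0.57384553, 0.23046307]), 'tool_rot': array([-1.79891135e+02,  7.04699245e-03,  1.56813235e+02]), 'wrist_force': array([-0.4780613 , -1.02744393, -0.22963804]), 'ft_torque': array([ 0.0014129 , -0.02028611, -0.05424682]), 'grasp_force': 0.0, 'finger_gap': 1.0014584520944272}
top {'f': np.float64(483.71245850585984), 'cx': 284.12448842962465, 'cy': 205.57723506543172, 'R': array([[-0.02874358, -0.99958579,  0.00143018],
       [-0.99150103,  0.02832942, -0.12697695],
       [ 0.12688384, -0.00506779, -0.99190464]]), 't': array([-0.01658008,  0.59532479,  1.12186551])} 0.995969387755102
side {'f': np.float64(384.61250906439466), 'cx': 278.38071945192104, 'cy': 207.50920786325386, 'R': array([[ 0.7551881 , -0.65523424,  0.01894822],
       [-0.46541203, -0.55631663, -0.68840646],
       [ 0.46160869,  0.51105764, -0.72507759]]), 't': array([-0.4541858 ,  0.33510994,  0.50682962])} 0.9961394557823129
```

View pics/top0.png

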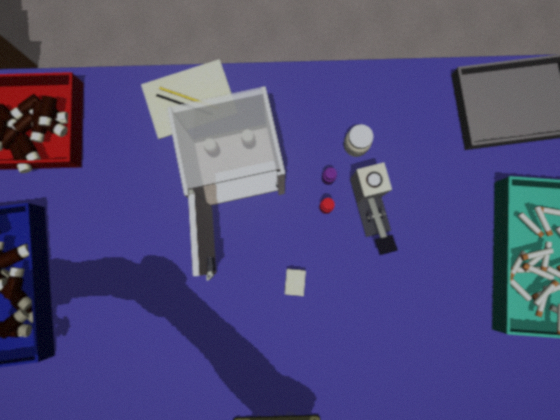

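View pics/side0.png

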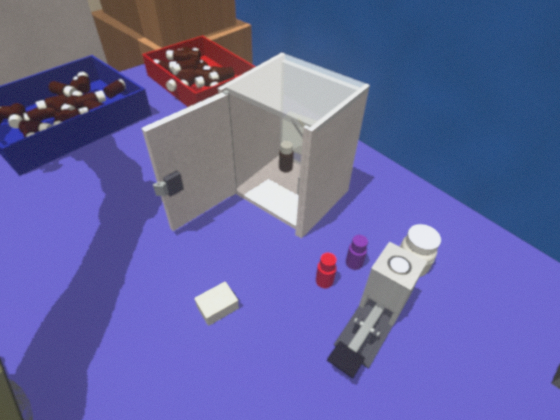

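Top view: block with white cap at (374,180), black paddle (386,245), jar (359,138), carton (295,282); cabinet around (230,145), with its door open from hinge (195,190) to edge (207,275). Look-alikes for the bottle: red (327,205), purple (330,174), stock bottles (211,146) and (248,137), and bottles in the trays. The wanted one is the white cap in the nest's well at (374,180) (side view (400,265)).

```bash
cat > m.py <<'E'
from h import *
for n in("top","side"):
    z=np.load(f"{n}0.npz"); p={k:z[k] for k in("f","cx","cy","R","t")}; im,d=z["im"],z["d"]
    P=pts(d,p); v,u=np.mgrid[0:420,0:560]
    hsv=cv2.cvtColor(im,cv2.COLOR_BGR2HSV)
    def box(a,b,c,e): return (u>=a)&(u<c)&(v>=b)&(v<e)&(d>0)
    B=dict(nest=(350,155,400,200),pad=(370,232,400,258),jar=(342,120,378,158),carton=(280,265,310,300)) if n=="top" else dict(nest=(370,240,425,300),pad=(325,335,370,378),jar=(400,220,445,270),carton=(190,280,245,325))
    H=dict(nest=(.112,.128),pad=(.035,.075),jar=(.078,.092),carton=(.022,.038))
    for k in B:
        m=box(*B[k])&(P[...,2]>H[k][0])&(P[...,2]<H[k][1])
        if k=="pad": m&=im.max(-1)<60
        q=P[m]
        if len(q)<5: print(n,k,len(q));continue
        r=cv2.minAreaRect((q[:,:2]*1000).astype(np.float32))
        print(n,k,len(q),"zmed",q[:,2].mean().round(4),"mean",q.mean(0).round(4),"rect",np.round(r[0],1),np.round(r[1],1),round(r[2],1))
    # cabinet/door: high points
    m=(P[...,2]>.235)&(P[...,2]<.275)&(d>0)&(box(140,70,300,300) if n=="top" else box(130,40,380,200))
    q=P[m]; print(n,"hi",len(q),q[:,2].min(),q[:,2].max(),q.min(0),q.max(0))
    np.save(f"{n}_hi.npy",q)
im=cv2.imread("pics/top0.png"); s=cv2.imread("pics/side0.png")
a=cv2.resize(im[80:290,160:300],None,fx=2.8,fy=2.8,interpolation=2); b=cv2.resize(im[155:260,345:405],None,fx=5.6,fy=5.6,interpolation=2)
cv2.imwrite("pics/crop1.png",np.hstack([a,b]))
# top-view of hi points
q=np.vstack([np.load("top_hi.npy")]); q2=np.load("side_hi.npy")
can=np.zeros((600,700,3),np.uint8)
for Q,c in((q,(0,255,0)),(q2,(0,0,255))):
    for x,y,_ in Q:
        i,j=int((0.95-x)*1000),int((0.5-y)*1000)
        if 0<=i<600 and 0<=j<700: can[i,j]=c
cv2.imwrite("pics/hi.png",can)
E
python3 m.py
```

```text
top nest 765 zmed 0.1194 mean [ 0.6379 -0.2365  0.1194] rect [ 638.6 -236.7] [65.1 65.4] 13.1
top pad 266 zmed 0.0554 mean [ 0.4942 -0.2677  0.0554] rect [ 494.7 -267.8] [36.7 41. ] 13.2
top jar 441 zmed 0.0847 mean [ 0.7478 -0.2182  0.0847] rect [ 748.7 -218. ] [55.  55.1] 43.6
top carton 484 zmed 0.0296 mean [ 0.4127 -0.0544  0.0296] rect [412.7 -54.4] [44.7 59.7] 83.4
top hi 9385 0.23505650737110037 0.26877054643600357 [ 0.4376554  -0.03613461  0.23505651] [0.80796624 0.1942781  0.26877055]
side nest 1512 zmed 0.1194 mean [ 0.6355 -0.2392  0.1194] rect [ 638.4 -238.1] [66.3 64.1] 12.3
side pad 7 zmed 0.0544 mean [ 0.5041 -0.2818  0.0544] rect [ 503.5 -280.4] [ 5.5 14.7] 38.9
side jar 690 zmed 0.0846 mean [ 0.746  -0.2211  0.0846] rect [ 748.7 -219.8] [55.8 55.6] 42.8
side carton 918 zmed 0.0294 mean [ 0.4115 -0.0578  0.0294] rect [412.8 -55.5] [46.7 59.8] 83.3
side hi 8159 0.23500755141602023 0.26402673494843815 [ 0.43698185 -0.03784966  0.23500755] [0.80803532 0.19123282 0.26402673]
```

View pics/crop1.png

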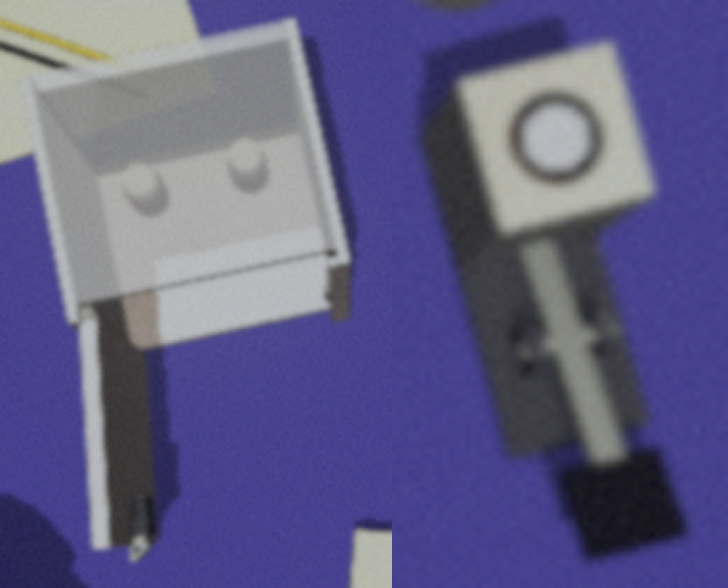

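View pics/hi.png

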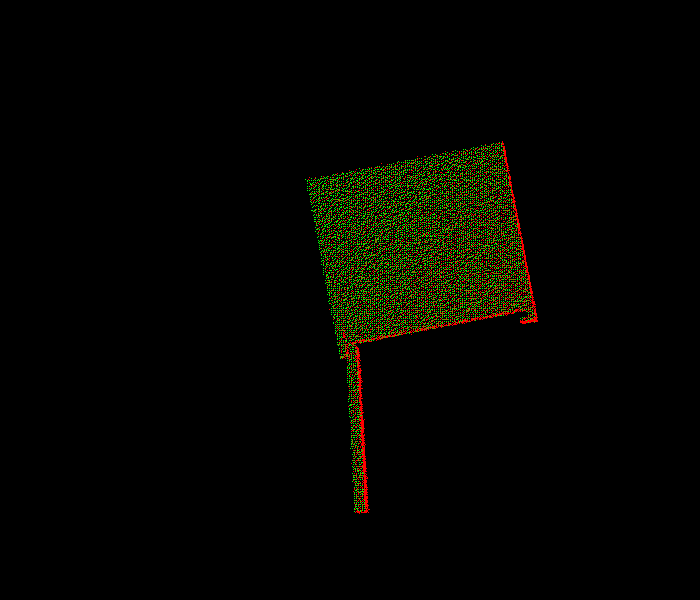

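The crops confirm the choice: the white cap is in the grey well ring at nest (638,-237) mm, with the paddle at (494,-268). The height map gives cabinet origin about (0.623, 0.063) with yaw 11.2°, and the door open about 98° (1.71 rad).

```bash
cat > plan.py <<'E'
from h import *
from scipy.spatial.transform import Rotation as Ro, Slerp
def ori(yaw,tilt):  # tilt 0 = down, 90 = horizontal forward along yaw; tool x along yaw when down
    return Ro.from_euler('z',yaw,degrees=True)*Ro.from_euler('x',180,degrees=True)*Ro.from_euler('y',tilt,degrees=True)
def plan(wps):  # (pos,R,closure,rows)
    s=bot.read_state(); p=np.array(s["ee_pos"]); R=Ro.from_euler('xyz',s["tool_rot"],degrees=True)
    print("start",p.round(4),s["tool_rot"].round(1),"F",s["wrist_force"].round(1),"t",s["t"],"q",s["qpos"].round(0)); out=[]
    for pos,Rt,c,n in wps:
        Rt=R if Rt is None else Rt; pos=p if pos is None else np.array(pos)
        sl=Slerp([0,1],Ro.concatenate([R,Rt])); p0,R0=p,R
        for i in range(n):
            a=(i+1)/n; q=p0+(pos-p0)*a; S=sl(a)
            d=R.inv().apply(q-p)*1000; w=(R.inv()*S).as_rotvec(degrees=True)
            w=w.round(1)+0;d=d.round(1)+0
            out.append(" ".join(f"{x:g}" for x in [*w,*d,c])); 
            p=p+R.apply(d/1000); R=R*Ro.from_rotvec(w,degrees=True)
    for k in range(0,len(out),8): print("; ".join(out[k:k+8]))
E
python3 - <<'E'
from plan import *
z=np.load("top0.npz"); p={k:z[k] for k in("f","cx","cy","R","t")}
C=np.array([.623,.063]);a=np.radians(11.2);E=np.array([[np.cos(a),np.sin(a)],[-np.sin(a),np.cos(a)]])
for u,v in((211,146),(248,137)):
    q=ray(u,v,.082,p); print("stock",q.round(3),(E@(q[:2]-C)).round(3))
q=ray(374,180,.12,p);print("cap",q.round(4))
mid=ori(12,0)
plan([((.30,.50,.34),Ro.from_euler('xyz',[180,0,120],degrees=True),1,5),((.47,.16,.34),Ro.from_euler('xyz',[180,0,65],degrees=True),1,11),((.494,-.268,.16),mid,1,16),((.494,-.268,.08),mid,1,4),(None,None,1,4)])
E
```

```text
stock [0.734 0.134 0.082] [0.123 0.048]
stock [0.754 0.047 0.082] [ 0.125 -0.041]
cap [ 0.6362 -0.2363  0.12  ]
start [0.2459 0.5739 0.2306] [-179.9    0.   156.8] F [-0.  -0.9 -0. ] t 0.1 q [-65.  40. -11.  90.   9.  52. -12.]
0 0 7.4 -15.8 -9.4 -21.9 1; 0 0 7.3 -16.8 -7.2 -21.8 1; -0.1 0 7.4 -17.6 -5.1 -21.9 1; 0 0 7.4 -18.2 -2.7 -21.9 1; 0 0 7.3 -18.3 -0.4 -21.9 1; 0 0 5 -34.5 -2.1 0 1; 0 0 5 -34.5 1 0 1; 0 0 5 -34.4 3.9 0.1 1
0 0 5 -33.8 6.9 0 1; 0 0 5 -33.1 9.9 0 1; 0 0 5 -32.2 12.7 0 1; 0 0 5 -30.9 15.4 0.1 1; 0 0 5 -29.4 18.1 0 1; 0 0 5 -27.8 20.6 0 1; 0 0 5 -25.9 22.9 0 1; 0 0 5 -23.7 25.1 0 1
0 0 3.3 -23.6 12.7 11.3 1; 0 0 3.3 -22.9 13.9 11.2 1; 0 0 3.3 -22 15.3 11.3 1; 0 0 3.4 -21.1 16.5 11.2 1; 0 0 3.3 -20 17.8 11.3 1; 0 0 3.3 -19 18.9 11.3 1; 0 0 3.3 -17.9 19.9 11.2 1; 0 0 3.3 -16.8 20.9 11.3 1
0 0 3.3 -15.4 21.9 11.3 1; 0 0 3.3 -14.3 22.7 11.2 1; 0 0 3.3 -12.8 23.5 11.3 1; 0 0 3.4 -11.5 24.2 11.2 1; 0 0 3.3 -10.1 24.8 11.3 1; 0 0 3.3 -8.6 25.4 11.3 1; 0 0 3.3 -7.1 25.8 11.2 1; 0 0 3.3 -5.6 26.2 11.3 1
0 0 0 0 0 20 1; 0 0 0 0 0 20 1; 0 0 0 0 0 20 1; 0 0 0 -0.1 0 20 1; 0 0 0 0 0 0 1; 0 0 0 0 0 0 1; 0 0 0 0 0 0 1; 0 0 0 0 0 0 1
```

Call:
play_rows(steps="0 0 7.4 -16 -9 -22 1; 0 0 7.4 -17 -7 -22 1; 0 0 7.4 -18 -5 -22 1; 0 0 7.4 -18 -3 -22 1; 0 0 7.4 -18 0 -22 1; 0 0 5 -34 -2 0 1; 0 0 5 -34 1 0 1; 0 0 5 -34 4 0 1")

```text
t: 1.1
ee_pos: [0.3467, 0.4082, 0.341]
tool_rot: [-180.0, 0.0, 104.7]
wrist_force: [-0.6, 1.0, -0.5]
finger_gap: -0.002
grasp_force: 0.0
```

Call:
play_rows(steps="0 0 5 -34 7 0 1; 0 0 5 -33 10 0 1; 0 0 5 -32 13 0 1; 0 0 5 -31 15 0 1; 0 0 5 -29 18 0 1; 0 0 5 -28 21 0 1; 0 0 5 -26 23 0 1; 0 0 5 -24 25 0 1")

```text
t: 2.1
ee_pos: [0.4696, 0.1605, 0.341]
tool_rot: [-180.0, 0.0, 64.7]
wrist_force: [0.7, 0.1, -0.5]
finger_gap: 0.003
grasp_force: 0.0
```

Call:
play_rows(steps="0 0 3.3 -24 13 11 1; 0 0 3.3 -23 14 11 1; 0 0 3.3 -22 15 11 1; 0 0 3.4 -21 16 11 1; 0 0 3.3 -20 18 11 1; 0 0 3.3 -19 19 11 1; 0 0 3.3 -18 20 11 1; 0 0 3.3 -17 21 11 1")

```text
t: 3.1
ee_pos: [0.4801, -0.0538, 0.2527]
tool_rot: [-180.0, 0.0, 38.2]
wrist_force: [0.9, 0.1, -0.5]
finger_gap: 0.003
grasp_force: 0.0
```

Call:
play_rows(steps="0 0 3.3 -15 22 11 1; 0 0 3.3 -14 23 11 1; 0 0 3.3 -13 24 11 1; 0 0 3.3 -11 24 11 1; 0 0 3.3 -10 25 11 1; 0 0 3.3 -9 25 11 1; 0 0 3.3 -7 26 11 1; 0 0 3.3 -6 26 11 1")

```text
t: 4.1
ee_pos: [0.4922, -0.2677, 0.1645]
tool_rot: [-180.0, 0.0, 11.8]
wrist_force: [0.4, 0.4, 0.4]
finger_gap: 0.002
grasp_force: 0.0
```

```bash
python3 - <<'E'
from plan import *
plan([((.494,-.268,.075),ori(12,0),1,5),((.494,-.268,.014),ori(12,0),1,9),(None,None,1,2)])
E
```

```text
start [ 0.4922 -0.2677  0.1645] [-180.     0.    11.8] F [0.4 0.4 0.4] t 4.1 q [ 11.  42.  22. 106. -25.  37. -30.]
0 0 0 0.3 0.2 17.9 1; 0 0 -0.1 0.4 0.1 17.9 1; 0 0 0 0.3 0.2 17.9 1; 0 0 0 0.4 0.1 17.9 1; 0 0 -0.1 0.3 0.2 17.9 1; 0 0 0 0 0 6.8 1; 0 0 0 0 0 6.8 1; 0 0 0 0 0 6.7 1
0 0 0 0 0 6.8 1; 0 0 0 0 0 6.8 1; 0 0 0 0 0 6.8 1; 0 0 0 0 0 6.8 1; 0 0 0 0 0 6.7 1; 0 0 0 0 0 6.8 1; 0 0 0 0 0 0 1; 0 0 0 0 0 0 1
```

Call:
play_rows(steps="0 0 0 0 0 18 1; 0 0 0 0 0 18 1; 0 0 0 0 0 18 1; 0 0 0 0 0 18 1; 0 0 0 2 0 18 1; 0 0 0 0 0 7 1; 0 0 0 0 0 7 1; 0 0 0 0 0 6 1")

```text
t: 5.1
ee_pos: [0.4943, -0.2669, 0.0553]
tool_rot: [180.0, -0.0, 11.9]
wrist_force: [-1.9, -1.7, 4.5]
finger_gap: -0.001
grasp_force: 1.7
```

Call:
play_rows(steps="0 0 0 0 0 7 1; 0 0 0 0 0 7 1; 0 0 0 0 0 6 1; 0 0 0 0 0 5 1; 0 0 0 0 0 5 1; 0 0 0 0 0 3 1; 0 0 0 0 0 0 1; 0 0 0 0 0 0 1")

```text
t: 6.1
ee_pos: [0.4949, -0.2665, 0.0222]
tool_rot: [180.0, -0.0, 11.9]
wrist_force: [-0.3, -1.1, 1.3]
finger_gap: 0.003
grasp_force: 0.8
```

Call:
play_rows(steps="0 0 0 0 0 2 1; 0 0 0 0 0 2 1; 0 0 0 0 0 1 1; 0 0 0 0 0 1 1; 0 0 0 0 0 1 1; 0 0 0 0 0 0 1; 0 0 0 0 0 0 1; 0 0 0 0 0 0 1")

```text
t: 7.1
ee_pos: [0.4951, -0.2667, 0.0211]
tool_rot: [180.0, -0.2, 11.9]
wrist_force: [-9.7, 5.4, 54.1]
finger_gap: -0.001
grasp_force: 27.3
```

Call:
play_rows(steps="0 0 0 0 0 -4 1; 0 0 0 0 0 -6 1; 0 0 0 0 0 -20 1; 0 0 0 0 0 -30 1; 0 0 0 0 0 -40 1; 0 0 0 0 0 -40 1; 0 0 0 0 0 -40 0.5; 0 0 0 0 0 0 0")

```text
t: 8.1
ee_pos: [0.4967, -0.2672, 0.1977]
tool_rot: [179.8, -0.3, 12.0]
wrist_force: [0.7, 0.1, 0.1]
finger_gap: 0.42
grasp_force: 0.0
```

```bash
python3 - <<'E'
from plan import *
im,d,p=cam("side"); P=pts(d,p); cv2.imwrite("pics/s1.png",im)
m=(abs(P[...,0]-.638)<.035)&(abs(P[...,1]+.237)<.035)&(P[...,2]>.14)&(P[...,2]<.17); q=P[m]
print(len(q),q[:,2].max() if len(q) else 0); t=q[q[:,2]>q[:,2].max()-.006]; print(t.mean(0),cv2.minEnclosingCircle((t[:,:2]*1000).astype(np.float32)))
a=np.radians(12);f=np.array([np.cos(a),np.sin(a)]);b=np.array([.638,-.237]);T=70
zt=np.array([*(f*np.sin(np.radians(T))),-np.cos(np.radians(T))])
tgt=np.array([*b,.147])+.022*zt; print(tgt)
pre=tgt-np.array([*(f*.09),-.03])
plan([(pre+[-.03,0,.06],ori(12,T),0,12),(pre,ori(12,T),0,4)])
E
```

```text
0 0Traceback (most recent call last):
  File "<stdin>", line 4, in <module>
    return umr_maximum(a, axis, None, out, keepdims, initial, where)
ValueError: zero-size array to reduction operation maximum which has no identity
```

View pics/s1.png

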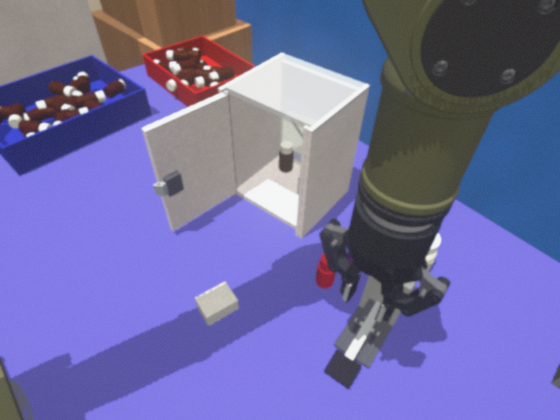

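The arm hides the nest at (400,265); the paddle at (343,370) is lower than before. I'll tilt the tool and look again from the pre-grasp.

```bash
cat > tg.py <<'E'
from plan import *
a=np.radians(12);f=np.array([np.cos(a),np.sin(a)]);b=np.array([.638,-.237]);T=70
zt=np.array([*(f*np.sin(np.radians(T))),-np.cos(np.radians(T))])
tgt=np.array([*b,.147])+.022*zt
pre=tgt-np.array([*(f*.10),-.03])
E
python3 - <<'E'
from tg import *
print(tgt,pre)
plan([(pre+[-.03,0,.06],ori(12,T),0,12),(pre,ori(12,T),0,4)])
E
```

```text
[ 0.65822148 -0.23270179  0.13947556] [ 0.56040672 -0.25349296  0.16947556]
start [ 0.4956 -0.2663  0.1959] [ 1.799e+02 -1.000e-01  1.200e+01] F [ 0.2  0.  -0.1] t 8.15 q [ 10.  40.  24. 104. -23.  41. -31.]
0 5.8 0 3.1 -0.4 -2.8 0; 0 5.8 0 3.3 -0.5 -2.5 0; 0 5.9 0 3.6 -0.4 -2.1 0; 0 5.8 0 3.7 -0.5 -1.7 0; 0 5.8 0 3.9 -0.4 -1.3 0; 0 5.8 0 4.1 -0.4 -1 0; 0 5.9 0 4.1 -0.5 -0.5 0; 0 5.8 0 4.1 -0.4 -0.1 0
0 5.8 0 4.2 -0.4 0.3 0; 0 5.8 0 4.1 -0.5 0.7 0; 0 5.8 0 3.9 -0.4 1.2 0; 0 5.9 0 3.9 -0.5 1.5 0; 0 0 0 -11.6 1.6 12 0; 0 0 0 -11.6 1.5 12 0; 0 0 0 -11.6 1.6 12 0; 0 0 0 -11.6 1.5 12.1 0
```

Call:
play_rows(steps="0 5.8 0 3 0 -3 0; 0 5.8 0 3 -1 -3 0; 0 5.9 0 4 0 -2 0; 0 5.8 0 4 0 -2 0; 0 5.8 0 4 -1 -1 0; 0 5.8 0 4 0 -1 0; 0 5.9 0 4 -1 0 0; 0 5.8 0 4 0 0 0")

```text
t: 9.15
ee_pos: [0.524, -0.2861, 0.2463]
tool_rot: [-176.6, -44.5, 11.5]
wrist_force: [0.8, 0.3, -0.9]
finger_gap: 1.0
grasp_force: 0.0
```

Call:
play_rows(steps="0 5.8 0 4 0 0 0; 0 5.8 0 4 -1 1 0; 0 5.8 0 4 0 1 0; 0 5.9 0 4 -1 1 0; 0 0 0 0 0 0 0; 0 0 0 0 0 0 0; 0 0 0 0 0 0 0; 0 0 0 0 0 0 0")

```text
t: 10.15
ee_pos: [0.5345, -0.3228, 0.2836]
tool_rot: [-169.3, -65.6, 7.7]
wrist_force: [-0.6, -0.6, 0.5]
finger_gap: 0.999
grasp_force: 0.0
```

```bash
python3 - <<'E'
from tg import *
for n in("top","side","wrist"):
    im,d,p=cam(n); P=pts(d,p); cv2.imwrite(f"pics/{n}2.png",im)
    m=(np.hypot(P[...,0]-.638,P[...,1]+.237)<.03)&(P[...,2]>.13)&(P[...,2]<.175)&(d>0); q=P[m]
    print(n,len(q))
    if len(q)>10:
        t=q[q[:,2]>np.percentile(q[:,2],60)]; print(q[:,2].max(),t.mean(0),cv2.minEnclosingCircle((t[:,:2]*1000).astype(np.float32)))
plan([(pre,ori(12,T),0,4),(tgt+[0,0,.0],ori(12,T),0,12)])
E
```

```text
top 191
0.15945449197763972 [ 0.63726295 -0.23707682  0.15645471] ((638.3033447265625, -236.47682189941406), 13.634112358093262)
side 297
0.15775726739518045 [ 0.63872983 -0.23798468  0.15616101] ((637.7684936523438, -238.03794860839844), 13.97072982788086)
wrist 1073
0.15588775984623016 [ 0.63588649 -0.23606205  0.1544888 ] ((636.071533203125, -235.8313446044922), 14.154102325439453)
start [ 0.5342 -0.3233  0.2831] [-169.1  -65.7    7.5] F [ 0.5 -0.3 -0.1] t 10.3 q [ 93.  64. -73. 118. -57.   2.  36.]
-1.7 1 -0.5 -22.3 -12.4 22.4 0; -1.7 1.1 -0.6 -22.5 -13.3 21.7 0; -1.6 1 -0.5 -22.8 -14.1 20.9 0; -1.7 1.1 -0.5 -23.1 -14.9 20 0; 0 0 0 0.5 0 8.7 0; 0 0 0 0.5 0 8.7 0; 0 0 0 0.5 0 8.7 0; 0 0 0 0.5 0 8.6 0
0 0 0 0.5 0 8.7 0; 0 0 0 0.5 0 8.7 0; 0 0 0 0.5 0 8.7 0; 0 0 0 0.5 0 8.7 0; 0 0 0 0.5 0 8.7 0; 0 0 0 0.5 0 8.6 0; 0 0 0 0.5 0 8.7 0; 0 0 0 0.5 0 8.7 0
```

The bottle is lifted, with its cap top at 0.156 m and centred on the nest. A 70° tilt runs joint 6 into its lower limit (2.4°), so I'll back off to a 45° tilt, approaching radially (yaw about -19°).

```bash
python3 - <<'E'
from tg import *
plan([((.50,-.24,.28),ori(-6,45),0,8)])
E
```

```text
start [ 0.5342 -0.3233  0.2831] [-169.1  -65.7    7.5] F [ 0.5 -0.3 -0.1] t 10.3 q [ 93.  64. -73. 118. -57.   2.  36.]
-2.7 -2.5 1.2 -1.5 -11.1 -0.4 0; -2.8 -2.5 1.2 -1.8 -11.1 -0.8 0; -2.7 -2.4 1.2 -2.1 -11 -1.3 0; -2.8 -2.5 1.2 -2.4 -10.9 -1.7 0; -2.7 -2.5 1.2 -2.7 -10.7 -2.1 0; -2.7 -2.5 1.3 -3 -10.6 -2.5 0; -2.8 -2.5 1.2 -3.3 -10.4 -2.8 0; -2.7 -2.4 1.2 -3.7 -10.1 -3.2 0
```

Call:
play_rows(steps="-2.7 -2.5 1.2 -2 -11 0 0; -2.8 -2.5 1.2 -2 -11 -1 0; -2.7 -2.4 1.2 -2 -11 -1 0; -2.8 -2.5 1.2 -2 -11 -2 0; -2.7 -2.5 1.2 -3 -11 -2 0; -2.7 -2.5 1.3 -3 -11 -3 0; -2.8 -2.5 1.2 -3 -10 -3 0; -2.7 -2.4 1.2 -4 -10 -3 0")

```text
t: 11.3
ee_pos: [0.4911, -0.2946, 0.3243]
tool_rot: [-176.9, -41.6, -3.6]
wrist_force: [0.9, 1.4, -0.6]
finger_gap: 1.004
grasp_force: 0.0
```

```bash
python3 - <<'E'
from tg import *
plan([((.50,-.18,.28),ori(-19,40),0,8)])
E
```

```text
start [ 0.4911 -0.2946  0.3243] [-176.9  -41.6   -3.6] F [ 0.9  1.4 -0.6] t 11.3 q [ 75.  29. -49. 124. -57.   2.  -0.]
-1.6 -0.2 1.5 -3.5 -14.1 5 0; -1.7 -0.1 1.4 -3.9 -14.2 4.7 0; -1.6 -0.2 1.5 -4.2 -14.2 4.2 0; -1.6 -0.1 1.4 -4.6 -14.2 3.9 0; -1.7 -0.2 1.5 -4.9 -14.1 3.5 0; -1.6 -0.1 1.5 -5.3 -14.2 3.1 0; -1.7 -0.2 1.4 -5.7 -14 2.7 0; -1.6 -0.2 1.5 -5.9 -14.1 2.3 0
```

```bash
cat > fk.py <<'E'
import numpy as np, itertools
from scipy.spatial.transform import Rotation as Ro
from scipy.optimize import least_squares
AL=np.radians([0,-90,90,90,90,90,-90])
def fk(q,L,full=False):
    a=[0,0,0,L[2],L[3],0,L[4]]; d=[L[0],0,L[1],0,L[5],0,L[6]]; T=np.eye(4); O=[]
    for i in range(7):
        c,s=np.cos(q[i]),np.sin(q[i]); ca,sa=np.cos(AL[i]),np.sin(AL[i])
        T=T@np.array([[c,-s,0,a[i]],[s*ca,c*ca,-sa,-sa*d[i]],[s*sa,c*sa,ca,ca*d[i]],[0,0,0,1]]); O.append(T[:3,3])
    return (T,O) if full else T
L0=np.array([.267,.293,.0525,.0775,.076,.3425,.097+.17])
E
cat > data.py <<'E'
import numpy as np
D=[([-64.87,39.53,-11.15,89.75,9.01,51.71,-12.32],[.2459,.5738,.2305],[180,0,156.8]),
([11,42,22,106,-25,37,-30],[.4922,-.2677,.1645],[180,0,11.8]),
([10,40,24,104,-23,41,-31],[.4956,-.2663,.1959],[179.9,-.1,12]),
([93,64,-73,118,-57,2,36],[.5342,-.3233,.2831],[-169.1,-65.7,7.5]),
([75,29,-49,124,-57,2,0],[.4911,-.2946,.3243],[-176.9,-41.6,-3.6])]
E
python3 - <<'E'
from fk import *; from data import D
Q=np.radians([d[0] for d in D]);Ps=np.array([d[1] for d in D]);Rs=[Ro.from_euler('xyz',d[2],degrees=True) for d in D]
res=[]
for s in itertools.product([1,-1],repeat=7):
    s=np.array(s)
    Ts=[fk(q*s,L0) for q in Q]
    # orientation: Rs = W*Rfk*Z ; test W=Rz(w), Z=Rz(z): tool z axis consistency under W
    zs=np.array([T[:3,2] for T in Ts]); zt=np.array([R.as_matrix()[:,2] for R in Rs])
    e=np.abs(zs[:,2]-zt[:,2]).max(); pe=np.abs(np.hypot(*np.array([T[:2,3] for T in Ts]).T)-np.hypot(*Ps[:,:2].T)).max()
    res.append((e,pe,tuple(s)))
res.sort(); print(*res[:6],sep="\n")
E
```

```text
(np.float64(0.9440885810758685), np.float64(0.2215583440055957), (np.int64(1), np.int64(1), np.int64(1), np.int64(1), np.int64(-1), np.int64(1), np.int64(-1)))
(np.float64(0.9440885810758685), np.float64(0.2215583440055957), (np.int64(1), np.int64(1), np.int64(1), np.int64(1), np.int64(-1), np.int64(1), np.int64(1)))
(np.float64(0.9440885810758685), np.float64(0.22155834400559582), (np.int64(-1), np.int64(1), np.int64(-1), np.int64(1), np.int64(1), np.int64(1), np.int64(-1)))
(np.float64(0.9440885810758685), np.float64(0.22155834400559582), (np.int64(-1), np.int64(1), np.int64(-1), np.int64(1), np.int64(1), np.int64(1), np.int64(1)))
(np.float64(0.9440885810758685), np.float64(0.22155834400559582), (np.int64(-1), np.int64(1), np.int64(1), np.int64(1), np.int64(-1), np.int64(1), np.int64(-1)))
(np.float64(0.9440885810758685), np.float64(0.22155834400559582), (np.int64(-1), np.int64(1), np.int64(1), np.int64(1), np.int64(-1), np.int64(1), np.int64(1)))
```

```bash
cat > fk.py <<'E'
import numpy as np, itertools
from scipy.spatial.transform import Rotation as Ro
AX='zyzyzyz'
def chain(q,s):
    R=Ro.identity(); out=[]
    for i in range(7): R=R*Ro.from_euler(AX[i],s[i]*q[i],degrees=True); out.append(R)
    return out
# position: sum over frames R_i @ o_i, linear in offsets
def A(q,s): return np.hstack([np.eye(3)]+[R.as_matrix() for R in chain(q,s)])
E
python3 - <<'E'
from fk import *; from data import D
from rig import bot
s=bot.read_state(); D[-1]=(list(s["qpos"]),s["ee_pos"],s["tool_rot"]); print(s["qpos"].round(2),s["ee_pos"],s["tool_rot"])
res=[]
for s in itertools.product([1,-1],repeat=7):
    # R_meas = Rz(w) Rfk C, all pairs: C unknown const rotation, w unknown
    M=[chain(d[0],s)[-1] for d in D]; T=[Ro.from_euler('xyz',d[2],degrees=True) for d in D]
    best=9
    for w in (0,90,180,270):
        W=Ro.from_euler('z',w,degrees=True)
        C=[(W*m).inv()*t for m,t in zip(M,T)]
        mc=Ro.concatenate(C).mean(); e=max((mc.inv()*c).magnitude() for c in C)
        if e<best: best=e;bw=w;bc=mc.as_euler('xyz',degrees=True).round(1)
    res.append((round(np.degrees(best),1),s,bw,bc))
res.sort(key=lambda r:r[0]); print(*res[:4],sep="\n")
E
```

```text
[ 7.4670e+01  2.8630e+01 -4.9460e+01  1.2389e+02 -5.7270e+01  2.5000e+00
 -1.0000e-01] [ 0.49109949 -0.29461377  0.32434582] [-176.93089239  -41.57495675   -3.64702306]
(np.float64(0.8), (-1, 1, -1, 1, -1, 1, -1), 0, array([ 0.1,  0.2, 90.1]))
(np.float64(0.8), (-1, -1, -1, -1, -1, -1, -1), 180, array([  0.1,   0.2, -89.9]))
(np.float64(33.3), (-1, 1, -1, -1, 1, -1, 1), 0, array([-93.5,  32.2, 120.2]))
(np.float64(33.3), (-1, -1, -1, 1, 1, 1, 1), 180, array([-93.5,  32.2, -59.8]))
```

```bash
cat >> fk.py <<'E'
S=(-1,1,-1,1,-1,1,-1); CZ=Ro.from_euler('z',90,degrees=True)
LO=np.array([-172.22,-26.19,-84.43,7.71,-57.33,2.42,-152.13]);HI=np.array([172.22,119.32,86.54,146.69,237.33,119.75,152.13])
def cols(idx): return [3*f+a for f,a in idx]
IDX=cols([(0,2),(3,0),(3,2),(5,0),(5,2),(6,0),(7,2)])
E
python3 - <<'E'
from fk import *; from data import D
from rig import bot
s=bot.read_state(); D[-1]=(list(s["qpos"]),s["ee_pos"],s["tool_rot"])
M=np.vstack([A(d[0],S)[:,IDX] for d in D]); b=np.concatenate([d[1] for d in D])
x,r,k,sv=np.linalg.lstsq(M,b,rcond=None); print(x.round(4),sv.round(3)); print(((M@x-b)*1000).round(1).reshape(-1,3)); np.save("L.npy",x)
E
```

```text
[ 0.3783 -0.0046  0.4998 -0.0028  0.3208 -0.0627  0.333 ] [4.271 3.655 1.563 0.715 0.542 0.369 0.122]
[[-52.3  20.3   6. ]
 [  4.7  16.8  -0.6]
 [  4.3  10.8  -5.5]
 [ -0.8   4.9  -2.7]
 [  0.3  -6.7   2.8]]
```

```bash
python3 - <<'E'
from fk import *; from data import D
from rig import bot
s=bot.read_state(); D[-1]=(list(s["qpos"]),s["ee_pos"],s["tool_rot"])
b=np.concatenate([d[1] for d in D])
def fit(idx,lam,pr={}):
    I=cols(idx); M=np.vstack([A(d[0],S)[:,I] for d in D]); p=np.array([pr.get(i,0) for i in idx])
    x=p+np.linalg.lstsq(np.vstack([M,lam*np.eye(len(I))]),np.concatenate([b-M@p,np.zeros(len(I))]),rcond=None)[0]
    print(dict(zip(idx,x.round(3))),"\n max err mm",np.abs((M@x-b)*1000).max().round(1)); return x
base=[(0,2),(3,0),(3,2),(5,0),(5,2),(6,0),(7,2)]
pr={(0,2):.365,(3,2):.395,(5,2):.385,(7,2):.3,(6,0):.0,(2,1):0.,}
for ex in ([],[(2,1)],[(2,1),(4,1)],[(2,1),(4,1),(6,1)],[(6,1)],[(7,0),(7,1)],[(0,0),(0,1)],[(1,0),(2,1),(4,1),(6,1),(4,0)]):
    fit(base+ex,.03,pr)
E
```

```text
{(0, 2): np.float64(0.378), (3, 0): np.float64(-0.003), (3, 2): np.float64(0.499), (5, 0): np.float64(-0.003), (5, 2): np.float64(0.32), (6, 0): np.float64(-0.062), (7, 2): np.float64(0.332)} 
 max err mm 52.4
{(0, 2): np.float64(0.36), (3, 0): np.float64(-0.018), (3, 2): np.float64(0.561), (5, 0): np.float64(-0.031), (5, 2): np.float64(0.337), (6, 0): np.float64(0.003), (7, 2): np.float64(0.378), (2, 1): np.float64(-0.04)} 
 max err mm 10.1
{(0, 2): np.float64(0.353), (3, 0): np.float64(-0.006), (3, 2): np.float64(0.564), (5, 0): np.float64(-0.001), (5, 2): np.float64(0.35), (6, 0): np.float64(-0.0), (7, 2): np.float64(0.339), (2, 1): np.float64(-0.018), (4, 1): np.float64(-0.027)} 
 max err mm 4.1
{(0, 2): np.float64(0.355), (3, 0): np.float64(-0.035), (3, 2): np.float64(0.567), (5, 0): np.float64(0.007), (5, 2): np.float64(0.384), (6, 0): np.float64(-0.001), (7, 2): np.float64(0.333), (2, 1): np.float64(-0.019), (4, 1): np.float64(-0.044), (6, 1): np.float64(0.018)} 
 max err mm 4.2
{(0, 2): np.float64(0.346), (3, 0): np.float64(0.071), (3, 2): np.float64(0.549), (5, 0): np.float6
[... 310 characters left out ...]
.float64(0.284), (7, 0): np.float64(0.009), (7, 1): np.float64(-0.041)} 
 max err mm 17.9
{(0, 2): np.float64(0.396), (3, 0): np.float64(-0.106), (3, 2): np.float64(0.504), (5, 0): np.float64(0.035), (5, 2): np.float64(0.377), (6, 0): np.float64(-0.111), (7, 2): np.float64(0.351), (0, 0): np.float64(0.032), (0, 1): np.float64(-0.021)} 
 max err mm 20.9
{(0, 2): np.float64(0.354), (3, 0): np.float64(-0.009), (3, 2): np.float64(0.581), (5, 0): np.float64(-0.012), (5, 2): np.float64(0.366), (6, 0): np.float64(0.017), (7, 2): np.float64(0.337), (1, 0): np.float64(0.003), (2, 1): np.float64(-0.021), (4, 1): np.float64(-0.035), (6, 1): np.float64(0.011), (4, 0): np.float64(0.022)} 
 max err mm 3.9
```

```bash
cat >> fk.py <<'E'
IDX=cols([(0,2),(3,0),(3,2),(5,0),(5,2),(6,0),(7,2),(2,1),(4,1)])
L=np.array([.353,-.006,.564,-.001,.35,0,.339,-.018,-.027])
def FK(q): return A(q,S)[:,IDX]@L, chain(q,S)[-1]*CZ
from scipy.optimize import least_squares
def IK(p,R,q0,wm=.002,qr=None,mg=4):
    def f(q):
        a,B=FK(q); r=[(a-p)*10,(R.inv()*B).as_rotvec()*3]
        if qr is not None: r.append(wm*(q-qr))
        return np.concatenate(r)
    o=least_squares(f,np.clip(q0,LO+mg+.1,HI-mg-.1),bounds=(LO+mg,HI-mg),max_nfev=150)
    a,B=FK(o.x); return o.x,np.linalg.norm(a-p)*1000,np.degrees((R.inv()*B).magnitude())
E
cat > scan.py <<'E'
from fk import *
def ori(yaw,tilt,flip=0):
    return Ro.from_euler('z',yaw,degrees=True)*Ro.from_euler('x',180,degrees=True)*Ro.from_euler('y',tilt,degrees=True)*Ro.from_euler('z',180*flip,degrees=True)
if __name__=="__main__":
  rng=np.random.default_rng(0); C=np.array([.623,.063]);c=np.radians(11.2);X=np.array([np.cos(c),np.sin(c)])
  places={"nest":(np.array([.638,-.237,.147]),(-35,-19,0,12)),"cab":(np.array([*(C+.05*X),.075]),(5,11)),"cabpre":(np.array([*(C-.12*X),.1]),(11,))}
  for n,(g,yaws) in places.items():
    for yaw in yaws:
      for T in (45,60,70):
        for fl in (0,1):
            R=ori(yaw,T,fl); p=g+.02*R.as_matrix()[:,2]; sols={}
            for k in range(14):
                q,e,w=IK(p,R,rng.uniform(LO,HI))
                if e<1 and w<.5:
                    b=int(round(q[4]/90)); m=np.minimum(q-LO,HI-q).min()
                    if b not in sols or m>sols[b][0]: sols[b]=(m,q.round(0).astype(int).tolist())
            print(n,yaw,T,fl,{k:(round(v[0]),v[1]) for k,v in sols.items()})
E
time timeout 500 python3 scan.py
```

```text
nest -35 45 0 {1: (5, [44, 67, -66, 122, 125, 78, 147]), 2: (23, [21, 51, -21, 123, 137, 48, 114])}
nest -35 45 1 {2: (23, [18, 50, -16, 124, 139, 46, -70]), 1: (24, [30, 54, -38, 123, 130, 57, -53])}
nest -35 60 0 {2: (16, [26, 63, -35, 130, 143, 83, 113])}
nest -35 60 1 {2: (17, [34, 68, -50, 130, 142, 90, -55])}
nest -35 70 0 {2: (14, [31, 74, -46, 132, 151, 106, 122])}
nest -35 70 1 {2: (14, [23, 69, -33, 132, 149, 100, -72])}
nest -19 45 0 {2: (21, [25, 50, -16, 125, 163, 42, 109])}
nest -19 45 1 {2: (22, [48, 62, -57, 124, 137, 58, -29])}
nest -19 60 0 {2: (14, [42, 66, -45, 132, 161, 77, 131])}
nest -19 60 1 {2: (14, [36, 63, -35, 133, 164, 75, -58])}
nest -19 70 0 {2: (11, [20, 67, -9, 136, 175, 93, 96])}
nest -19 70 1 {2: (12, [39, 72, -40, 135, 172, 93, -53])}
nest 0 45 0 {2: (17, [46, 54, -36, 121, 169, 31, 136]), 3: (8, [-4, 66, 54, 124, 230, 73, 44])}
nest 0 45 1 {1: (16, [61, 68, -68, 121, 134, 44, 3]), 2: (26, [55, 60, -53, 121, 148, 35, -17])}
nest 0 60 0 {2: (17, [25, 59, 4, 129, 207, 69, 90])}
nest 0 60 1 {2: (19, [61, 72, -59, 128, 170, 52, -23])}
nest 0 70 0 {2: (
[... 830 characters left out ...]
b 5 60 0 {2: (15, [5, 71, -30, 131, 166, 83, 116])}
cab 5 60 1 {2: (16, [22, 84, -59, 130, 162, 89, -31])}
cab 5 70 0 {2: (15, [13, 83, -41, 132, 176, 100, 131])}
cab 5 70 1 {2: (15, [9, 80, -34, 132, 175, 99, -57])}
cab 11 45 0 {2: (21, [5, 60, -23, 125, 165, 50, 116])}
cab 11 45 1 {2: (22, [23, 72, -57, 124, 145, 62, -26])}
cab 11 60 0 {2: (15, [-9, 69, -1, 132, 181, 81, 91])}
cab 11 60 1 {2: (16, [19, 77, -45, 131, 170, 79, -43])}
cab 11 70 0 {2: (14, [-19, 79, 15, 133, 180, 101, 75])}
cab 11 70 1 {2: (15, [19, 84, -43, 131, 183, 92, -42])}
cabpre 11 45 0 {}
cabpre 11 45 1 {}
cabpre 11 60 0 {}
cabpre 11 60 1 {}
cabpre 11 70 0 {}
cabpre 11 70 1 {}
real	7m57.826s
user	7m57.005s
sys	0m0.156s
```

```bash
python3 - <<'E'
from tg import *
plan([((.48,-.24,.36),ori(-10,0),0,8)])
E
```

```text
start [ 0.4911 -0.2946  0.3243] [-176.9  -41.6   -3.6] F [ 0.9  1.4 -0.6] t 11.3 q [ 75.  29. -49. 124. -57.   2.  -0.]
-0.7 -5.2 0.9 1.6 -7 -4.2 0; -0.6 -5.1 0.9 1.1 -6.9 -4.4 0; -0.7 -5.2 0.9 0.6 -6.9 -4.5 0; -0.6 -5.2 0.9 0.1 -6.8 -4.6 0; -0.7 -5.2 0.9 -0.5 -6.8 -4.7 0; -0.6 -5.1 0.9 -1 -6.7 -4.7 0; -0.7 -5.2 0.9 -1.5 -6.7 -4.7 0; -0.6 -5.2 0.9 -2.1 -6.6 -4.6 0
```

Call:
play_rows(steps="-0.7 -5.2 0.9 2 -7 -4 0; -0.6 -5.1 0.9 1 -7 -4 0; -0.7 -5.2 0.9 1 -7 -5 0; -0.6 -5.2 0.9 0 -7 -5 0; -0.7 -5.2 0.9 0 -7 -5 0; -0.6 -5.1 0.9 -1 -7 -5 0; -0.7 -5.2 0.9 -2 -7 -5 0; -0.6 -5.2 0.9 -2 -7 -5 0")

```text
t: 12.3
ee_pos: [0.4809, -0.2412, 0.3508]
tool_rot: [-179.3, -2.8, -8.9]
wrist_force: [0.5, -0.4, -0.4]
finger_gap: 0.999
grasp_force: 0.0
```

```bash
cat > jp.py <<'E'
from scan import *
from rig import bot
def jrows(q0,qs,c,show=True):
    """q0 current; qs list of (q,n): joint-linear legs -> tool-frame rows via the model"""
    out=[];p,R=FK(q0);off=np.array(bot.read_state()["ee_pos"])-p
    for q1,n in qs:
        for i in range(n):
            q=q0+(np.array(q1)-q0)*(i+1)/n; a,B=FK(q)
            d=R.inv().apply(a-p)*1000; w=(R.inv()*B).as_rotvec(degrees=True)
            out.append(" ".join(f"{round(float(x),1):g}" for x in w)+" "+" ".join(f"{round(float(x)):g}" for x in d)+f" {c:g}"); p,R=a,B
            if (len(out)%8)==0: print("#",(a+off).round(3),"zaxis",R.as_matrix()[:,2].round(2),q.round(0))
        q0=np.array(q1,float)
    for k in range(0,len(out),8): print("; ".join(out[k:k+8]))
E
python3 - <<'E'
from jp import *
s=bot.read_state();q=s["qpos"];print(q.round(1),s["ee_pos"],s["tool_rot"],FK(q)[0])
# pre-grasp goal
R=ori(-10,48,1); X=R.as_matrix(); g=np.array([.638,-.237,.149]); h=np.array([np.cos(np.radians(-10)),np.sin(np.radians(-10)),0])
pg=g+.018*X[:,2]; pp=pg-.08*h+[0,0,.06]
qg,e,w=IK(pg,R,[48,60,-48,122,150,42,-25]); print("grasp",qg.round(1),e,w)
qp,e,w=IK(pp,R,qg,wm=.001,qr=qg); print("pre",qp.round(1),e,w); np.save("qp.npy",qp)
jrows(q,[(qp,24)],0)
E
```

```text
[  8.8  24.9  21.4  98.1 -12.5  56.7 -64. ] [ 0.4809187  -0.24116804  0.35077067] [-179.30403321   -2.75319638   -8.94189829] [ 0.48115309 -0.24004406  0.35245595]
grasp [ 49.1  59.3 -49.6 125.5 151.5  48.7 -33.6] 0.1253719129700168 0.02118927085851777
pre [ 53.5  50.8 -53.5 137.  150.1  50.7 -37.8] 0.028145380723722902 0.003826686722067752
# [ 0.345 -0.372  0.254] zaxis [-0.33 -0.42 -0.84] [ 24.  34.  -4. 111.  42.  55. -55.]
# [ 0.432 -0.413  0.184] zaxis [ 0.08 -0.62 -0.78] [ 39.  42. -29. 124.  96.  53. -47.]
# [ 0.572 -0.227  0.195] zaxis [ 0.73 -0.13 -0.67] [ 54.  51. -54. 137. 150.  51. -38.]
-3.2 -4.8 -5.6 -26 19 19 0; -2.9 -4.6 -5.9 -24 16 19 0; -2.7 -4.3 -6.2 -21 14 18 0; -2.5 -4 -6.5 -19 12 17 0; -2.4 -3.6 -6.7 -16 11 17 0; -2.3 -3.3 -7 -13 10 16 0; -2.3 -2.9 -7.1 -10 9 15 0; -2.4 -2.5 -7.3 -7 9 14 0
-2.5 -2.1 -7.3 -5 9 13 0; -2.7 -1.7 -7.4 -2 10 11 0; -3 -1.4 -7.3 0 11 10 0; -3.3 -1.2 -7.2 3 13 9 0; -3.6 -0.9 -7.1 4 15 7 0; -4 -0.8 -6.9 5 17 6 0; -4.3 -0.7 -6.7 6 19 4 0; -4.7 -0.7 -6.5 6 21 3 0
-5 -0.8 -6.2 6 24 1 0; -5.3 -1 -5.9 5 26 -1 0; -5.6 -1.2 -5.6 4 28 -2 0; -5.8 -1.6 -5.3 2 30 -4 0; -6 -1.9 -5 -1 31 -5 0; -6.1 -2.4 -4.7 -4 33 -7 0; -6.1 -2.9 -4.5 -7 34 -8 0; -6 -3.4 -4.3 -10 34 -10 0
```

Call:
play_rows(steps="-3.2 -4.8 -5.6 -26 19 19 0; -2.9 -4.6 -5.9 -24 16 19 0; -2.7 -4.3 -6.2 -21 14 18 0; -2.5 -4 -6.5 -19 12 17 0; -2.4 -3.6 -6.7 -16 11 17 0; -2.3 -3.3 -7 -13 10 16 0; -2.3 -2.9 -7.1 -10 9 15 0; -2.4 -2.5 -7.3 -7 9 14 0")

```text
t: 13.3
ee_pos: [0.3459, -0.3727, 0.2518]
tool_rot: [175.5, 32.4, 43.7]
wrist_force: [-0.2, -1.3, 0.1]
finger_gap: 1.0
grasp_force: 0.0
```

```bash
python3 - <<'E'
from jp import *
s=bot.read_state();q=s["qpos"];print(q.round(1),FK(q)[0]-s["ee_pos"])
jrows(q,[(np.load("qp.npy"),16)],0)
E
```

```text
[  7.3  35.9  23.5 112.3  27.3  43.9 -39. ] [-0.00246884 -0.00047148  0.00122451]
# [ 0.384 -0.412  0.16 ] zaxis [-0.07 -0.62 -0.78] [ 30.  43. -15. 125.  89.  47. -38.]
# [ 0.575 -0.225  0.196] zaxis [ 0.73 -0.13 -0.67] [ 54.  51. -54. 137. 150.  51. -38.]
-0.3 -2.8 -8.2 -7 -2 17 0; -0.7 -2.4 -8.2 -4 1 15 0; -1.3 -1.9 -8.2 -1 4 13 0; -1.9 -1.6 -8.1 2 8 12 0; -2.6 -1.4 -7.9 3 11 10 0; -3.3 -1.2 -7.6 4 15 8 0; -3.9 -1.2 -7.2 5 19 6 0; -4.6 -1.3 -6.8 4 23 4 0
-5.2 -1.5 -6.4 3 26 1 0; -5.7 -1.8 -5.9 1 29 -1 0; -6.1 -2.2 -5.3 -2 32 -3 0; -6.4 -2.7 -4.8 -6 34 -6 0; -6.7 -3.3 -4.3 -10 36 -8 0; -6.7 -4 -3.9 -14 36 -10 0; -6.7 -4.6 -3.5 -19 37 -13 0; -6.5 -5.3 -3.2 -24 37 -15 0
```

Call:
play_rows(steps="-0.3 -2.8 -8.2 -7 -2 17 0; -0.7 -2.4 -8.2 -4 1 15 0; -1.3 -1.9 -8.2 -1 4 13 0; -1.9 -1.6 -8.1 2 8 12 0; -2.6 -1.4 -7.9 3 11 10 0; -3.3 -1.2 -7.6 4 15 8 0; -3.9 -1.2 -7.2 5 19 6 0; -4.6 -1.3 -6.8 4 23 4 0")

```text
t: 14.3
ee_pos: [0.3809, -0.417, 0.1643]
tool_rot: [-157.9, 33.0, 118.3]
wrist_force: [0.6, -0.8, 1.0]
finger_gap: 1.001
grasp_force: 0.0
```

```bash
python3 - <<'E'
from jp import *
s=bot.read_state();q=s["qpos"];print(q.round(1),FK(q)[0]-s["ee_pos"])
qp=np.load("qp.npy"); pp,R=FK(qp)
for qr in (q,[20,50,-15,132,140,45,-50],qp):
    x,e,w=IK(pp,R,np.array(qr,float),wm=.0005,qr=np.array(qr,float)); print(x.round(1),e,w)
jrows(q,[(qp,12),(qp,4)],0)
E
```

```text
[  2.3  48.2  32.5 125.5  88.9  13.9 -42.8] [-0.00317852 -0.00070534  0.00088863]
[ 40.3  44.1 -29.5 137.6 169.6  46.1 -62.4] 0.0450444704839251 0.02162364426278227
[ 42.6  44.8 -33.3 137.5 166.5  46.4 -58.6] 0.01752381485710709 0.007528318003150038
[ 53.5  50.8 -53.5 137.  150.1  50.7 -37.8] 0.0 0.0
# [ 0.465 -0.296  0.075] zaxis [ 0.3  -0.32 -0.9 ] [ 36.  50. -25. 133. 130.  38. -40.]
# [ 0.576 -0.225  0.196] zaxis [ 0.73 -0.13 -0.67] [ 54.  51. -54. 137. 150.  51. -38.]
-0.8 2.2 -6.4 24 5 14 0; -1.8 1.5 -6.1 20 11 11 0; -2.7 0.8 -5.7 15 16 8 0; -3.4 -0 -5.3 10 20 5 0; -4 -0.9 -4.8 3 23 1 0; -4.4 -1.9 -4.2 -3 26 -2 0; -4.7 -2.9 -3.7 -10 27 -6 0; -4.8 -3.9 -3.1 -17 27 -9 0
-4.7 -4.9 -2.5 -24 26 -12 0; -4.5 -5.8 -2 -31 25 -15 0; -4.2 -6.7 -1.6 -39 23 -18 0; -3.7 -7.5 -1.2 -45 20 -21 0; 0 0 -0 0 0 0 0; 0 0 0 0 0 0 0; 0 0 0 0 0 0 0; 0 0 0 0 0 0 0
```

```bash
cat > sim.py <<'E'
from jp import *
from scipy.spatial.transform import Slerp
def sim(q,wps,c):
    """cartesian legs -> rows, with local IK following to check the joints"""
    st=bot.read_state(); p=np.array(st["ee_pos"]); R=Ro.from_euler('xyz',st["tool_rot"],degrees=True); off=p-FK(q)[0]; out=[]
    for pos,Rt,n in wps:
        Rt=R if Rt is None else Rt; pos=np.array(pos); sl=Slerp([0,1],Ro.concatenate([R,Rt])); p0=p
        for i in range(n):
            a=(i+1)/n; t=p0+(pos-p0)*a; B=sl(a); d=R.inv().apply(t-p)*1000; w=(R.inv()*B).as_rotvec(degrees=True)
            out.append(" ".join(f"{round(float(x),1)+0:g}" for x in w)+" "+" ".join(f"{round(float(x))+0:g}" for x in d)+f" {c:g}"); p,R=t,B
            if q is not None:
                q2,e,ww=IK(t-off,B,q,wm=.0005,qr=q,mg=.5); jump=np.abs(q2-q).max(); q=q2
                if len(out)%4==0 or e>3 or jump>15: print("#",len(out),t.round(3),B.as_matrix()[:,2].round(2),q.round(0),"err",round(e,1),round(ww,1),"jump",round(jump))
    for k in range(0,len(out),8): print("; ".join(out[k:k+8]))
E
python3 - <<'E'
from sim import *
s=bot.read_state();q=s["qpos"]; R=ori(-10,48,1)
sim(q,[((.50,-.30,.21),ori(-20,40,1),10),((.572,-.225,.20),R,6)],0)
E
```

```text
# 4 [ 0.429 -0.37   0.183] [ 0.23 -0.54 -0.81] [ 19.  38.   5. 134. 129.  29. -64.] err 0.0 0.0 jump 7
# 8 [ 0.476 -0.323  0.201] [ 0.5  -0.35 -0.79] [ 36.  35. -14. 137. 156.  32. -68.] err 0.0 0.0 jump 7
# 12 [ 0.524 -0.275  0.207] [ 0.65 -0.19 -0.74] [ 43.  38. -24. 137. 170.  36. -67.] err 0.0 0.0 jump 3
# 16 [ 0.572 -0.225  0.2  ] [ 0.73 -0.13 -0.67] [ 39.  43. -26. 138. 173.  46. -66.] err 0.0 0.0 jump 2
-4.6 -1.3 -3.2 1 12 -12 0; -4.6 -1.3 -3.2 0 13 -11 0; -4.6 -1.3 -3.2 -1 14 -10 0; -4.6 -1.3 -3.2 -2 15 -9 0; -4.6 -1.3 -3.2 -3 15 -7 0; -4.6 -1.3 -3.2 -4 16 -6 0; -4.6 -1.3 -3.2 -5 16 -5 0; -4.6 -1.3 -3.2 -6 16 -3 0
-4.6 -1.3 -3.2 -7 16 -2 0; -4.6 -1.3 -3.2 -8 16 0 0; -1.2 -1.3 -1.2 -4 16 6 0; -1.2 -1.3 -1.2 -4 16 6 0; -1.2 -1.3 -1.2 -5 15 7 0; -1.2 -1.3 -1.2 -5 15 7 0; -1.2 -1.3 -1.2 -5 15 7 0; -1.2 -1.3 -1.2 -5 15 8 0
```

Smooth in the simulation, so I'll execute it.

Call:
play_rows(steps="-4.6 -1.3 -3.2 1 12 -12 0; -4.6 -1.3 -3.2 0 13 -11 0; -4.6 -1.3 -3.2 -1 14 -10 0; -4.6 -1.3 -3.2 -2 15 -9 0; -4.6 -1.3 -3.2 -3 15 -7 0; -4.6 -1.3 -3.2 -4 16 -6 0; -4.6 -1.3 -3.2 -5 16 -5 0; -4.6 -1.3 -3.2 -6 16 -3 0")

```text
t: 15.3
ee_pos: [0.4757, -0.3299, 0.2032]
tool_rot: [-175.5, 37.4, 150.5]
wrist_force: [0.6, -0.5, -1.2]
finger_gap: 1.002
grasp_force: 0.0
```

Call:
play_rows(steps="-4.6 -1.3 -3.2 -7 16 -2 0; -4.6 -1.3 -3.2 -8 16 0 0; -1.2 -1.3 -1.2 -4 16 6 0; -1.2 -1.3 -1.2 -4 16 6 0; -1.2 -1.3 -1.2 -5 15 7 0; -1.2 -1.3 -1.2 -5 15 7 0; -1.2 -1.3 -1.2 -5 15 7 0; -1.2 -1.3 -1.2 -5 15 8 0")

```text
t: 16.3
ee_pos: [0.5749, -0.2339, 0.2009]
tool_rot: [-179.8, 47.5, 168.7]
wrist_force: [-0.0, 0.2, -0.7]
finger_gap: 1.001
grasp_force: 0.0
```

```bash
python3 - <<'E'
from sim import *
s=bot.read_state();q=s["qpos"]; R=ori(-10,48,1);print(q.round(0),s["ee_pos"],s["tool_rot"],R.as_euler('xyz',degrees=True)); z=R.as_matrix()[:,2]; h=np.array([np.cos(np.radians(-10)),np.sin(np.radians(-10)),0])
g=np.array([.6375,-.237,.148])+.018*z
print(g); sim(q,[(g-.07*h+[0,0,.015],R,6),(g,R,10)],0)
E
```

```text
[ 36.  42. -23. 137. 173.  44. -69.] [ 0.5748728  -0.23393207  0.20086003] [-179.75310081   47.48298155  168.73375556] [-180.   48.  170.]
[ 0.65067339 -0.23932282  0.13595565]
# 4 [ 0.579 -0.229  0.168] [ 0.73 -0.14 -0.67] [ 36.  47. -23. 137. 174.  50. -68.] err 0.0 0.0 jump 1
# 8 [ 0.596 -0.23   0.148] [ 0.73 -0.13 -0.67] [ 35.  50. -22. 135. 175.  51. -67.] err 0.0 0.0 jump 1
# 12 [ 0.623 -0.234  0.142] [ 0.73 -0.13 -0.67] [ 34.  51. -22. 131. 174.  47. -67.] err 0.0 0.0 jump 1
# 16 [ 0.651 -0.239  0.136] [ 0.73 -0.13 -0.67] [ 33.  52. -21. 127. 174.  44. -67.] err 0.0 0.0 jump 1
-0.2 -0.1 -0.1 6 1 6 0; -0.2 -0.1 -0.1 6 1 6 0; -0.2 -0.1 -0.1 6 1 6 0; -0.2 -0.1 -0.1 6 1 6 0; -0.2 -0.1 -0.1 6 1 6 0; -0.2 -0.1 -0.1 6 1 6 0; 0 0 0 -4 0 6 0; 0 0 0 -4 0 6 0
0 0 0 -4 0 6 0; 0 0 0 -4 0 6 0; 0 0 0 -4 0 6 0; 0 0 0 -4 0 6 0; 0 0 0 -4 0 6 0; 0 0 0 -4 0 6 0; 0 0 0 -4 0 6 0; 0 0 0 -4 0 6 0
```

Call:
play_rows(steps="-0.2 -0.1 -0.1 6 1 6 0; -0.2 -0.1 -0.1 6 1 6 0; -0.2 -0.1 -0.1 6 1 6 0; -0.2 -0.1 -0.1 6 1 6 0; -0.2 -0.1 -0.1 6 1 6 0; -0.2 -0.1 -0.1 6 1 6 0; 0 0 0 -4 0 6 0; 0 0 0 -4 0 6 0")

```text
t: 17.3
ee_pos: [0.5924, -0.232, 0.1476]
tool_rot: [179.7, 48.0, 169.6]
wrist_force: [0.1, -0.7, 0.2]
finger_gap: 0.998
grasp_force: 0.0
```

Call:
play_rows(steps="0 0 0 -4 0 6 0; 0 0 0 -4 0 6 0; 0 0 0 -4 0 6 0; 0 0 0 -4 0 6 0; 0 0 0 -4 0 6 0; 0 0 0 -4 0 6 0; 0 0 0 -4 0 6 0; 0 0 0 -4 0 6 0")

```text
t: 18.3
ee_pos: [0.6483, -0.2421, 0.139]
tool_rot: [179.7, 48.0, 169.6]
wrist_force: [0.5, 1.1, -0.3]
finger_gap: 0.999
grasp_force: 0.0
```

```bash
python3 - <<'E'
from sim import *
import h
s=bot.read_state();R=ori(-10,48,1); z=R.as_matrix()[:,2]; g=np.array([.6375,-.237,.148])+.018*z
r=Ro.from_euler('xyz',s["tool_rot"],degrees=True)
print(s["ee_pos"],g,s["wrist_force"].round(1),r.inv().apply(g-s["ee_pos"])*1000)
im,d,p=h.cam("side"); cv2=h.cv2; cv2.imwrite("pics/s3.png",cv2.resize(im[180:400,300:500],None,fx=2.5,fy=2.5))
im,d,p=h.cam("wrist"); cv2.imwrite("pics/w3.png",im)
P=h.pts(d,p); m=(P[...,2]>.14)&(P[...,2]<.165)&(np.hypot(P[...,0]-.638,P[...,1]+.237)<.03)&(d>0); t=P[m]; t=t[t[:,2]>.153] if len(t) else t
print(len(t),t.mean(0) if len(t) else 0)
E
```

```text
[ 0.64827132 -0.24209128  0.13904026] [ 0.65067339 -0.23932282  0.13595565] [ 0.5  1.1 -0.3] [1.04677642 3.14187002 3.46150911]
883 [ 0.63345837 -0.23561352  0.15386483]
```

View pics/w3.png

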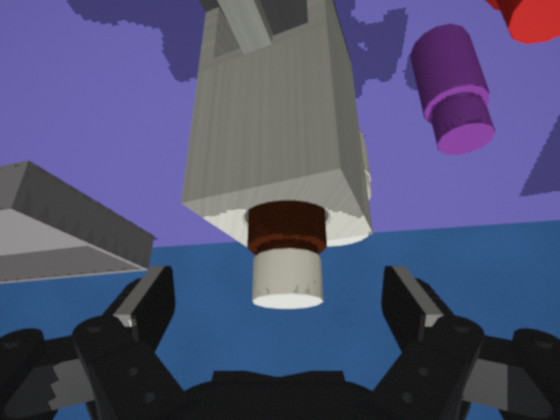

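The wrist view shows the raised bottle (amber body, white cap at (288,280)) between the open fingers (mid at about 280). The picture and the numbers agree on a 3 mm fix sideways; then I'll close.

Call:
play_rows(steps="0 0 0 1 2 2 0; 0 0 0 0 1 1 0; 0 0 0 0 0 0 0.4; 0 0 0 0 0 0 0.7; 0 0 0 0 0 0 1; 0 0 0 0 0 0 1; 0 0 0 0 0 0 1; 0 0 0 0 0 0 1")

```text
t: 19.4
ee_pos: [0.6512, -0.2394, 0.1372]
tool_rot: [179.7, 48.2, 169.6]
wrist_force: [3.8, -0.1, 0.4]
finger_gap: 0.299
grasp_force: 119.1
```

```bash
cat > tgt.py <<'E'
from sim import *
C=np.array([.623,.063]);c=np.radians(11.2);X=np.array([np.cos(c),np.sin(c)]);Y=np.array([-X[1],X[0]])
E
python3 - <<'E'
from tgt import *
s=bot.read_state();q=s["qpos"];p=s["ee_pos"];print(p,s["tool_rot"],s["finger_gap"])
R0=ori(-10,48,1); R1=ori(6,48,1)
# TCP offset from bottle base centre in yaw-frame: bottle at (.6375,-.237,.0855)
o=p-np.array([.6375,-.237,.0855]); o1=(Ro.from_euler('z',16,degrees=True)).apply(o); print("o",o,o1)
def tc(xc,yc,z): return np.array([*(C+xc*X+yc*Y),z])+o1
up=p+[0,0,.09]
f=tc(-.055,-.01,.10); f2=tc(-.055,-.01,.018); g=tc(.05,-.01,.018)
print(f,f2,g)
sim(q,[(up,None,8),(f+[0,0,.04],R1,16),(f2,R1,8),(g,R1,8)],1)
E
```

```text
[ 0.65115189 -0.23937593  0.13722635] [179.73745935  48.15402406 169.57050823] 0.2994755790703188
o [ 0.01365189 -0.00237593  0.05172635] [0.01377793 0.00147908 0.05172635]
[0.58476774 0.04398664 0.15172635] [0.58476774 0.04398664 0.06972635] [0.68776803 0.06438125 0.06972635]
# 4 [ 0.651 -0.239  0.182] [ 0.73 -0.13 -0.67] [ 33.  46. -22. 126. 172.  38. -68.] err 0.0 0.0 jump 2
# 8 [ 0.651 -0.239  0.227] [ 0.73 -0.13 -0.67] [ 34.  40. -22. 125. 171.  31. -68.] err 0.0 0.0 jump 2
# 12 [ 0.635 -0.169  0.218] [ 0.74 -0.08 -0.67] [ 28.  40. -23. 131. 169.  38. -68.] err 0.0 0.0 jump 2
# 16 [ 0.618 -0.098  0.209] [ 0.74 -0.03 -0.67] [ 22.  41. -24. 136. 166.  45. -68.] err 0.0 0.0 jump 2
# 20 [ 0.601 -0.027  0.201] [ 0.74  0.03 -0.67] [ 14.  43. -26. 141. 162.  52. -68.] err 0.0 0.0 jump 2
# 24 [0.585 0.044 0.192] [ 0.74  0.08 -0.67] [  5.  44. -27. 144. 158.  58. -69.] err 0.0 0.0 jump 2
# 28 [0.585 0.044 0.131] [ 0.74  0.08 -0.67] [  4.  55. -27. 145. 160.  69. -70.] err 0.0 0.0 jump 3
# 32 [0.585 0.044 0.07 ] [ 0.74  0.08 -0.67] [  4.  65. -26. 144. 164.  78. -70.] err 0.0 0.0 jump 2
#
[... 270 characters left out ...]
 0 0 -8 0 -8 1; 0 0 0 -8 0 -8 1; 0 0 0 -8 0 -8 1; 0 0 0 -8 0 -8 1
-0.7 0 -0.7 7 17 -4 1; -0.7 0 -0.7 6 17 -4 1; -0.7 0 -0.7 6 17 -3 1; -0.7 0 -0.7 6 17 -3 1; -0.7 0 -0.7 6 17 -3 1; -0.7 0 -0.7 6 17 -3 1; -0.7 0 -0.7 5 17 -3 1; -0.7 0 -0.7 5 17 -2 1
-0.7 0 -0.7 5 18 -2 1; -0.7 0 -0.7 5 18 -2 1; -0.7 0 -0.7 4 18 -2 1; -0.7 0 -0.7 4 18 -1 1; -0.7 0 -0.7 4 18 -1 1; -0.7 0 -0.7 4 18 -1 1; -0.7 0 -0.7 4 18 -1 1; -0.7 0 -0.7 3 18 0 1
0 0 0 11 0 10 1; 0 0 0 11 0 10 1; 0 0 0 11 0 10 1; 0 0 0 11 0 10 1; 0 0 0 11 0 10 1; 0 0 0 11 0 10 1; 0 0 0 11 0 10 1; 0 0 0 11 0 10 1
0 0 0 -9 1 10 1; 0 0 0 -9 1 10 1; 0 0 0 -9 1 10 1; 0 0 0 -9 1 10 1; 0 0 0 -9 1 10 1; 0 0 0 -9 1 10 1; 0 0 0 -9 1 10 1; 0 0 0 -9 1 10 1
```

Call:
play_rows(steps="0 0 0 -8 0 -7 1; 0 0 0 -8 0 -8 1; 0 0 0 -8 0 -7 1; 0 0 0 -8 0 -8 1; 0 0 0 -8 0 -7 1; 0 0 0 -8 0 -8 1; 0 0 0 -8 0 -7 1; 0 0 0 -8 0 -8 1")

```text
t: 20.4
ee_pos: [0.648, -0.2393, 0.2248]
tool_rot: [179.7, 48.0, 169.6]
wrist_force: [-0.5, 0.4, -0.9]
finger_gap: 0.301
grasp_force: 117.6
```

```bash
cat >> tgt.py <<'E'
o1=np.array([0.01377793,0.00147908,0.05172635]); R1=ori(6,48,1)
def tc(xc,yc,z): return np.array([*(C+xc*X+yc*Y),z])+o1
E
python3 - <<'E'
from tgt import *
s=bot.read_state();q=s["qpos"];print(s["ee_pos"],s["wrist_force"],s["finger_gap"])
sim(q,[((.60,-.13,.215),ori(-4,48,1),8),(tc(-.048,-.01,.135),R1,12),(tc(-.048,-.01,.06),R1,4)],1)
E
```

```text
[ 0.64795225 -0.2393194   0.22476278] [-0.51550667  0.42631684 -0.87921207] 0.30144550466167014
# 4 [ 0.624 -0.185  0.22 ] [ 0.74 -0.09 -0.67] [ 30.  40. -23. 132. 170.  38. -68.] err 0.0 0.0 jump 2
# 8 [ 0.6   -0.13   0.215] [ 0.74 -0.05 -0.67] [ 26.  40. -24. 138. 168.  45. -68.] err 0.0 0.0 jump 2
# 12 [ 0.597 -0.072  0.206] [ 0.74 -0.01 -0.67] [ 19.  42. -25. 141. 165.  50. -68.] err 0.0 0.0 jump 2
# 16 [ 0.594 -0.013  0.196] [ 0.74  0.03 -0.67] [ 12.  44. -26. 142. 161.  54. -68.] err 0.0 0.0 jump 2
# 20 [0.592 0.045 0.187] [ 0.74  0.08 -0.67] [  5.  45. -27. 143. 158.  58. -69.] err 0.0 0.0 jump 2
# 24 [0.592 0.045 0.112] [ 0.74  0.08 -0.67] [  5.  58. -26. 144. 161.  71. -69.] err 0.0 0.0 jump 3
-0.6 0 -0.5 7 12 -5 1; -0.6 0 -0.5 6 12 -5 1; -0.6 0 -0.5 6 13 -5 1; -0.6 0 -0.5 6 13 -5 1; -0.6 0 -0.5 6 13 -5 1; -0.6 0 -0.5 6 13 -5 1; -0.6 0 -0.5 6 13 -5 1; -0.6 0 -0.5 6 13 -4 1
-0.6 0 -0.6 3 15 0 1; -0.6 0 -0.6 3 15 0 1; -0.6 0 -0.6 3 15 1 1; -0.6 0 -0.6 2 15 1 1; -0.6 0 -0.6 2 15 1 1; -0.6 0 -0.6 2 15 1 1; -0.6 0 -0.6 2 15 1 1; -0.6 0 -0.6 2 15 1 1
-0.6 0 -0.6 2 15 2 1; -0.6 0 -0.6 2 15 2 1; -0.6 0 -0.6 1 15 2 1; -0.6 0 -0.6 1 15 2 1; 0 0 0 14 0 13 1; 0 0 0 14 0 13 1; 0 0 0 14 0 13 1; 0 0 0 14 0 13 1
```

Call:
play_rows(steps="-0.6 0 -0.5 7 12 -5 1; -0.6 0 -0.5 6 12 -5 1; -0.6 0 -0.5 6 13 -5 1; -0.6 0 -0.5 6 13 -5 1; -0.6 0 -0.5 6 13 -5 1; -0.6 0 -0.5 6 13 -5 1; -0.6 0 -0.5 6 13 -5 1; -0.6 0 -0.5 6 13 -4 1")

```text
t: 21.4
ee_pos: [0.5998, -0.1291, 0.2143]
tool_rot: [179.4, 48.0, 175.6]
wrist_force: [0.4, 0.1, -1.2]
finger_gap: 0.308
grasp_force: 117.6
```

Call:
play_rows(steps="-0.6 0 -0.6 3 15 0 1; -0.6 0 -0.6 3 15 0 1; -0.6 0 -0.6 3 15 1 1; -0.6 0 -0.6 2 15 1 1; -0.6 0 -0.6 2 15 1 1; -0.6 0 -0.6 2 15 1 1; -0.6 0 -0.6 2 15 1 1; -0.6 0 -0.6 2 15 1 1")

```text
t: 22.4
ee_pos: [0.5941, -0.0088, 0.1966]
tool_rot: [179.9, 48.1, -177.2]
wrist_force: [-0.0, 0.1, -1.0]
finger_gap: 0.307
grasp_force: 117.6
```

Call:
play_rows(steps="-0.6 0 -0.6 2 15 2 1; -0.6 0 -0.6 2 15 2 1; -0.6 0 -0.6 1 15 2 1; -0.6 0 -0.6 1 15 2 1; 0 0 0 14 0 13 1; 0 0 0 14 0 13 1; 0 0 0 14 0 13 1; 0 0 0 14 0 13 1")

```text
t: 23.4
ee_pos: [0.5933, 0.0508, 0.1098]
tool_rot: [-179.8, 48.1, -173.7]
wrist_force: [-0.1, 0.8, -1.5]
finger_gap: 0.304
grasp_force: 117.5
```

```bash
python3 - <<'E'
from tgt import *
import h
s=bot.read_state();q=s["qpos"];print(s["ee_pos"],s["wrist_force"],s["finger_gap"])
for n in("side",):
    im,d,p=h.cam(n); h.cv2.imwrite("pics/s5.png",h.cv2.resize(im[30:270,120:400],None,fx=2.5,fy=2.5))
sim(q,[(tc(-.048,-.01,.020),R1,4),(tc(.048,-.01,.020),R1,12)],1)
E
```

```text
[0.59328136 0.05076389 0.10981363] [-0.13875142  0.8331043  -1.53907833] 0.30447834190122697
# 4 [0.592 0.045 0.072] [ 0.74  0.08 -0.67] [  5.  64. -26. 144. 163.  76. -69.] err 0.0 0.0 jump 1
# 8 [0.623 0.052 0.072] [ 0.74  0.08 -0.67] [  5.  62. -26. 138. 163.  69. -68.] err 0.0 0.0 jump 2
# 12 [0.654 0.058 0.072] [ 0.74  0.08 -0.67] [  5.  61. -25. 133. 162.  63. -66.] err 0.0 0.0 jump 1
# 16 [0.686 0.064 0.072] [ 0.74  0.08 -0.67] [  4.  60. -25. 128. 161.  57. -65.] err 0.0 0.0 jump 1
0 0 0 7 -1 6 1; 0 0 0 7 -1 6 1; 0 0 0 7 -1 6 1; 0 0 0 7 -1 6 1; 0 0 0 -5 1 6 1; 0 0 0 -5 1 6 1; 0 0 0 -5 1 6 1; 0 0 0 -5 1 6 1
0 0 0 -5 1 6 1; 0 0 0 -5 1 6 1; 0 0 0 -5 1 6 1; 0 0 0 -5 1 6 1; 0 0 0 -5 1 6 1; 0 0 0 -5 1 6 1; 0 0 0 -5 1 6 1; 0 0 0 -5 1 6 1
```

View pics/s5.png

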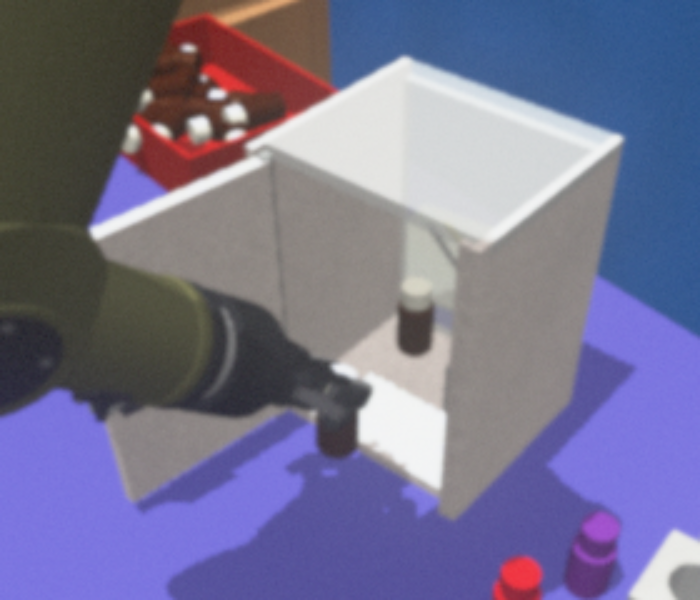

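The side crop shows the bottle held upright at (337,430), just in front of the cabinet floor and clear of the door on the left and the right-hand upright.

Call:
play_rows(steps="0 0 0 7 -1 6 1; 0 0 0 7 -1 6 1; 0 0 0 7 -1 6 1; 0 0 0 7 -1 6 1; 0 0 0 -5 1 6 1; 0 0 0 -5 1 6 1; 0 0 0 -5 1 6 1; 0 0 0 -5 1 6 1")

```text
t: 24.45
ee_pos: [0.6241, 0.0536, 0.0729]
tool_rot: [-179.8, 48.1, -173.7]
wrist_force: [0.1, 0.0, -0.5]
finger_gap: 0.301
grasp_force: 117.5
```

Call:
play_rows(steps="0 0 0 -5 1 6 1; 0 0 0 -5 1 6 1; 0 0 0 -5 1 6 1; 0 0 0 -5 1 6 1; 0 0 0 -5 1 6 1; 0 0 0 -5 1 6 1; 0 0 0 -5 1 6 1; 0 0 0 -5 1 6 1")

```text
t: 25.45
ee_pos: [0.6849, 0.0682, 0.07]
tool_rot: [-179.8, 48.0, -173.7]
wrist_force: [-0.1, -1.0, -1.4]
finger_gap: 0.305
grasp_force: 117.5
```

```bash
python3 - <<'E'
from tgt import *
s=bot.read_state();q=s["qpos"];p=s["ee_pos"];print(p,tc(.048,-.01,.012),s["tool_rot"],s["wrist_force"],s["finger_gap"])
sim(q,[([p[0],p[1],o1[2]+.0125],R1,8)],1)
E
```

```text
[0.68493757 0.0681734  0.07000984] [0.68580612 0.06399278 0.06372635] [-179.81283129   48.04772559 -173.69073412] [-0.11534933 -0.97874368 -1.43288051] 0.3046683279799701
# 4 [0.685 0.068 0.067] [ 0.74  0.08 -0.67] [  4.  61. -25. 128. 161.  58. -65.] err 0.0 0.0 jump 0
# 8 [0.685 0.068 0.064] [ 0.74  0.08 -0.67] [  4.  61. -25. 128. 161.  59. -65.] err 0.0 0.0 jump 0
0 0 0 1 0 0 1; 0 0 0 1 0 0 1; 0 0 0 1 0 0 1; 0 0 0 1 0 0 1; 0 0 0 1 0 0 1; 0 0 0 1 0 0 1; 0 0 0 1 0 0 1; 0 0 0 1 0 0 1
```

Call:
play_rows(steps="0 0 0 0.7 0 0.7 1; 0 0 0 0.7 0 0.7 1; 0 0 0 0.7 0 0.7 1; 0 0 0 0.7 0 0.6 1; 0 0 0 0.7 0 0.6 1; 0 0 0 0.3 0 0.3 1; 0 0 0 0 0 0 1; 0 0 0 0 0 0 1")

```text
t: 26.45
ee_pos: [0.6846, 0.068, 0.0649]
tool_rot: [-179.8, 48.1, -173.7]
wrist_force: [-0.4, -1.2, 0.6]
finger_gap: 0.301
grasp_force: 117.5
```

Call:
play_rows(steps="0 0 0 0.4 0 0.4 1; 0 0 0 0.4 0 0.4 1; 0 0 0 0 0 0 1; 0 0 0 0 0 0 1; 0 0 0 0 0 0 1; 0 0 0 0 0 0 1; 0 0 0 0 0 0 1; 0 0 0 0 0 0 1")

```text
t: 27.45
ee_pos: [0.685, 0.0681, 0.0648]
tool_rot: [-179.8, 48.2, -173.7]
wrist_force: [-3.5, -0.9, 7.3]
finger_gap: 0.303
grasp_force: 117.4
```

Call:
play_rows(steps="0 0 0 0 0 0 0.6; 0 0 0 0 0 0 0.5; 0 0 0 0 0 0 0.3; 0 0 0 0 0 0 0; 0 0 0 0 0 0 0; 0 0 0 0 0 0 0; 0 0 0 0 0 0 0; 0 0 0 0 0 0 0")

```text
t: 28.45
ee_pos: [0.6847, 0.068, 0.0637]
tool_rot: [-179.8, 48.0, -173.7]
wrist_force: [0.0, 0.2, 0.3]
finger_gap: 1.0
grasp_force: 0.0
```

```bash
python3 - <<'E'
from tgt import *
s=bot.read_state();q=s["qpos"];p=s["ee_pos"];print(p,s["wrist_force"],s["finger_gap"])
b=p-np.array([*X,0])*.115
sim(q,[(b+[0,0,.01],R1,12),(b+[0,0,.08],R1,4)],0)
E
```

```text
[0.68465608 0.06804507 0.06369309] [0.0485671  0.19876592 0.34975648] 0.9999757766727156
# 4 [0.647 0.061 0.067] [ 0.74  0.08 -0.67] [  4.  62. -25. 134. 162.  65. -67.] err 0.0 0.0 jump 2
# 8 [0.609 0.053 0.07 ] [ 0.74  0.08 -0.67] [  4.  63. -26. 140. 163.  73. -69.] err 0.0 0.0 jump 2
# 12 [0.572 0.046 0.074] [ 0.74  0.08 -0.67] [ 13.  70. -44. 146. 155.  85. -55.] err 0.7 0.1 jump 18
# 13 [0.572 0.046 0.091] [ 0.74  0.08 -0.67] [ 20.  73. -59. 146. 146.  88. -42.] err 0.8 0.1 jump 16
# 16 [0.572 0.046 0.144] [ 0.74  0.08 -0.67] [ 27.  75. -82. 146. 132.  94. -27.] err 0.2 0.0 jump 3
0 0 0 6 -1 -8 0; 0 0 0 6 -1 -8 0; 0 0 0 6 -1 -8 0; 0 0 0 6 -1 -8 0; 0 0 0 6 -1 -8 0; 0 0 0 6 -1 -8 0; 0 0 0 6 -1 -8 0; 0 0 0 6 -1 -8 0
0 0 0 6 -1 -8 0; 0 0 0 6 -1 -8 0; 0 0 0 6 -1 -8 0; 0 0 0 6 -1 -8 0; 0 0 0 -13 0 -12 0; 0 0 0 -13 0 -12 0; 0 0 0 -13 0 -12 0; 0 0 0 -13 0 -12 0
```

Call:
play_rows(steps="0 0 0 6 -1 -8 0; 0 0 0 6 -1 -8 0; 0 0 0 6 -1 -8 0; 0 0 0 6 -1 -8 0; 0 0 0 6 -1 -8 0; 0 0 0 6 -1 -8 0; 0 0 0 6 -1 -8 0; 0 0 0 6 -1 -8 0")

```text
t: 29.45
ee_pos: [0.6057, 0.0514, 0.0709]
tool_rot: [-179.8, 48.1, -173.7]
wrist_force: [-0.5, -0.2, -0.7]
finger_gap: 1.003
grasp_force: 0.0
```

```bash
python3 - <<'E'
from tgt import *
import h
s=bot.read_state();q=s["qpos"];p=s["ee_pos"];print(p,s["wrist_force"],q.round(0))
im,d,P_=h.cam("side"); P=h.pts(d,P_); h.cv2.imwrite("pics/s6.png",h.cv2.resize(im[30:270,120:400],None,fx=2.5,fy=2.5))
B=P[...,:2]-C; xc=B@X; yc=B@Y
m=(xc>.01)&(xc<.1)&(abs(yc)<.08)&(P[...,2]>.03)&(P[...,2]<.2)&(d>0); t=P[m]; print(len(t)); 
if len(t): print("z max",t[:,2].max(),"xc",xc[m].min(),xc[m].max(),"yc",yc[m].min(),yc[m].max())
b=p-np.array([*X,0])*.015
sim(q,[(b,None,2),(b+[0,0,.11],None,7),((.59,-.13,.20),ori(-4,48,1),12),((.57,-.2,.2),ori(-10,48,1),3)],.5)
E
```

```text
[0.60569905 0.05140792 0.07088599] [-0.49653763 -0.24710222 -0.73544791] [  4.  63. -26. 141. 163.  74. -69.]
379
z max 0.08456796597897359 xc 0.02885444678153307 0.05915029235430114 yc -0.025408234194476482 0.006761429420178814
# 4 [0.591 0.048 0.102] [ 0.74  0.08 -0.67] [  4.  59. -27. 144. 161.  72. -69.] err 0.0 0.0 jump 3
# 8 [0.591 0.048 0.165] [ 0.74  0.08 -0.67] [  5.  49. -27. 143. 158.  62. -69.] err 0.0 0.0 jump 3
# 12 [0.591 0.004 0.186] [ 0.74  0.05 -0.67] [ 10.  45. -27. 143. 160.  57. -68.] err 0.0 0.0 jump 2
# 16 [ 0.59  -0.056  0.192] [ 0.74  0.   -0.67] [ 17.  44. -26. 142. 164.  54. -68.] err 0.0 0.0 jump 2
# 20 [ 0.59  -0.115  0.198] [ 0.74 -0.04 -0.67] [ 24.  42. -25. 141. 168.  50. -68.] err 0.0 0.0 jump 2
# 24 [ 0.57 -0.2   0.2 ] [ 0.73 -0.13 -0.67] [ 33.  42. -23. 140. 171.  48. -69.] err 0.0 0.0 jump 2
0 0 0 4 -1 -5 0.5; 0 0 0 4 -1 -5 0.5; 0 0 0 -12 0 -11 0.5; 0 0 0 -12 0 -11 0.5; 0 0 0 -12 0 -11 0.5; 0 0 0 -12 0 -11 0.5; 0 0 0 -12 0 -11 0.5; 0 0 0 -12 0 -11 0.5
0 0 0 -12 0 -11 0.5; 0.6 0 0.6 0 -15 -2 0.5; 0.6 0 0.6 0 -15 -2 0.5; 0.6 0 0.6 0 -15 -2 0.5; 0.6 0 0.6 0 -15 -2 0.5; 0.6 0 0.6 -1 -15 -2 0.5; 0.6 0 0.6 -1 -15 -1 0.5; 0.6 0 0.6 -1 -15 -1 0.5
0.6 0 0.6 -1 -15 -1 0.5; 0.6 0 0.6 -1 -15 -1 0.5; 0.6 0 0.6 -1 -15 -1 0.5; 0.6 0 0.6 -2 -15 -1 0.5; 0.6 0 0.6 -2 -15 -1 0.5; 1.5 0 1.3 3 -24 -4 0.5; 1.5 0 1.3 3 -24 -3 0.5; 1.5 0 1.3 2 -24 -2 0.5
```

View pics/s6.png

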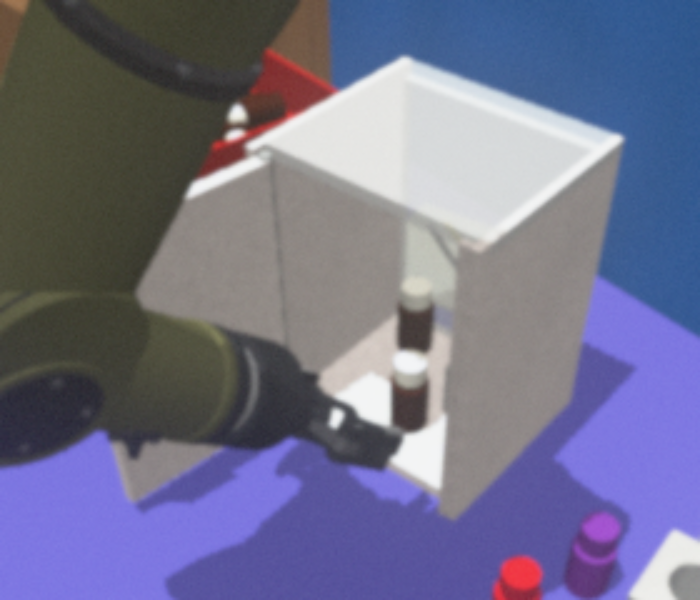

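The bottle stands upright and released on the floor at (410,390), with x_c about 46 mm and y_c about -9 mm. Now I'll back out and go round for the door.

Call:
play_rows(steps="0 0 0 4 -1 -5 0; 0 0 0 4 -1 -5 0; 0 0 0 -12 0 -11 0.5; 0 0 0 -12 0 -11 1; 0 0 0 -12 0 -11 1; 0 0 0 -12 0 -11 1; 0 0 0 -12 0 -11 1; 0 0 0 -12 0 -11 1")

```text
t: 30.5
ee_pos: [0.5925, 0.0482, 0.1697]
tool_rot: [-179.8, 48.0, -173.7]
wrist_force: [0.7, 0.0, -0.6]
finger_gap: -0.0
grasp_force: 0.0
```

Call:
play_rows(steps="0 0 0 -12 0 -11 1; 0.6 0 0.6 0 -15 -2 1; 0.6 0 0.6 0 -15 -2 1; 0.6 0 0.6 0 -15 -2 1; 0.6 0 0.6 0 -15 -2 1; 0.6 0 0.6 -1 -15 -2 1; 0.6 0 0.6 -1 -15 -1 1; 0.6 0 0.6 -1 -15 -1 1")

```text
t: 31.5
ee_pos: [0.5925, -0.058, 0.1959]
tool_rot: [179.7, 48.1, 180.0]
wrist_force: [-0.2, -0.4, -0.3]
finger_gap: 0.005
grasp_force: 0.0
```

```bash
python3 - <<'E'
from tgt import *
s=bot.read_state();q=s["qpos"];p=s["ee_pos"];print(p,q.round(0))
for tp in ((.48,-.05,.36),(.48,-.15,.34)):
  az=np.degrees(np.arctan2(tp[1],tp[0]))
  for yaw in (-60,-10,40):
    R=ori(yaw,0,0); x,e,w=IK(np.array(tp),R,np.array([5,25,5,100,0,56,-50.])+[-az-20 if 0 else 0,0,0,0,0,0,0]); print(tp,yaw,x.round(0),round(e,2),round(w,2))
R=ori(-10,0,0); x,e,w=IK(np.array([.48,-.15,.34]),R,np.array([0,25,20,98,-10,56,-60.]))
print("Q",x); jrows(q,[(x,24)],1)
E
```

```text
[ 0.59246389 -0.05799905  0.19585491] [ 18.  44. -26. 142. 164.  54. -68.]
(0.48, -0.05, 0.36) -60 [ -23.   23.   35.  104.  -15.   58. -132.] 0.01 0.0
(0.48, -0.05, 0.36) -10 [ -8.  20.  13. 103.  -5.  57. -94.] 0.0 0.0
(0.48, -0.05, 0.36) 40 [ -1.  20.   2. 103.  -1.  57. -49.] 0.0 0.0
(0.48, -0.15, 0.34) -60 [  -7.   25.   30.  103.  -15.   56. -121.] 0.0 0.0
(0.48, -0.15, 0.34) -10 [  4.  23.  13. 102.  -6.  55. -81.] 0.0 0.0
(0.48, -0.15, 0.34) 40 [ 11.  23.   1. 102.  -1.  56. -37.] 0.0 0.0
Q [ -2.51847558  23.88976167  22.35686304 102.43295143 -10.7386323
  55.76432833 -75.8193317 ]
# [ 0.522 -0.332  0.266] zaxis [ 0.32 -0.74 -0.59] [ 11.  37. -10. 129. 106.  54. -71.]
# [ 0.383 -0.322  0.299] zaxis [-0.24 -0.62 -0.75] [  4.  30.   6. 116.  48.  55. -73.]
# [ 0.481 -0.151  0.338] zaxis [-0.  0. -1.] [ -3.  24.  22. 102. -11.  56. -76.]
7.3 0 4.4 -7 -44 2 1; 7.1 -0.2 4.6 -9 -42 2 1; 6.9 -0.4 4.9 -10 -40 2 1; 6.6 -0.5 5.2 -11 -38 2 1; 6.4 -0.6 5.4 -12 -36 1 1; 6.2 -0.6 5.7 -12 -33 1 1; 5.9 -0.5 6 -12 -31 0 1; 5.6 -0.4 6.2 -11 -28 0 1
5.4 -0.3 6.4 -11 -26 -1 1; 5.2 -0.1 6.6 -9 -24 -2 1; 4.9 0.2 6.8 -8 -21 -3 1; 4.7 0.4 6.9 -6 -20 -4 1; 4.6 0.7 6.9 -4 -18 -5 1; 4.4 1.1 7 -1 -16 -6 1; 4.3 1.4 7 1 -15 -7 1; 4.3 1.8 6.9 4 -14 -8 1
4.2 2.1 6.8 6 -14 -10 1; 4.2 2.5 6.7 9 -14 -11 1; 4.3 2.8 6.5 12 -14 -12 1; 4.3 3.1 6.3 14 -15 -14 1; 4.4 3.3 6.1 17 -16 -15 1; 4.6 3.6 5.9 19 -18 -16 1; 4.7 3.8 5.6 21 -20 -18 1; 4.9 3.9 5.3 23 -22 -19 1
```

```bash
python3 - <<'E'
from tgt import *
s=bot.read_state();q=s["qpos"]
x,e,w=IK(np.array([.48,-.15,.34]),ori(25,0,0),np.array([5,23,8,102,-4,56,-50.]));np.save("qd.npy",x); jrows(q,[(x,24)],1)
E
```

```text
# [ 0.537 -0.319  0.264] zaxis [ 0.37 -0.7  -0.61] [ 14.  37. -14. 129. 108.  54. -62.]
# [ 0.408 -0.32   0.294] zaxis [-0.17 -0.61 -0.78] [ 10.  30.  -3. 115.  52.  55. -55.]
# [ 0.481 -0.151  0.338] zaxis [ 0. -0. -1.] [  6.  23.   9. 102.  -4.  55. -48.]
6.8 -0.1 3.3 -9 -42 2 1; 6.6 -0.2 3.5 -9 -40 2 1; 6.4 -0.1 3.8 -10 -38 2 1; 6.2 -0.1 4 -10 -36 1 1; 6 -0 4.3 -9 -34 1 1; 5.7 0.1 4.5 -9 -32 1 1; 5.5 0.3 4.7 -8 -30 0 1; 5.2 0.5 4.9 -7 -27 0 1
5 0.7 5.1 -6 -25 -1 1; 4.7 0.9 5.3 -5 -23 -2 1; 4.5 1.2 5.4 -3 -21 -3 1; 4.2 1.5 5.5 -2 -19 -4 1; 4 1.8 5.6 0 -17 -5 1; 3.7 2.2 5.6 2 -15 -6 1; 3.5 2.5 5.6 5 -13 -7 1; 3.3 2.9 5.5 7 -12 -8 1
3.1 3.2 5.4 10 -10 -9 1; 2.9 3.6 5.3 12 -9 -11 1; 2.8 3.9 5.2 15 -8 -12 1; 2.7 4.2 5 18 -8 -13 1; 2.5 4.6 4.8 20 -8 -15 1; 2.5 4.9 4.6 23 -8 -16 1; 2.4 5.1 4.3 26 -8 -17 1; 2.4 5.4 4 28 -8 -18 1
```

Call:
play_rows(steps="6.8 -0.1 3.3 -9 -42 2 1; 6.6 -0.2 3.5 -9 -40 2 1; 6.4 -0.1 3.8 -10 -38 2 1; 6.2 -0.1 4 -10 -36 1 1; 6 0 4.3 -9 -34 1 1; 5.7 0.1 4.5 -9 -32 1 1; 5.5 0.3 4.7 -8 -30 0 1; 5.2 0.5 4.9 -7 -27 0 1")

```text
t: 32.5
ee_pos: [0.5363, -0.3195, 0.2642]
tool_rot: [-171.3, 52.1, 128.5]
wrist_force: [0.0, -0.0, -0.3]
finger_gap: 0.004
grasp_force: 0.0
```

```bash
python3 - <<'E'
from tgt import *
s=bot.read_state();q=s["qpos"];print(q.round(0),s["ee_pos"])
jrows(q,[(np.load("qd.npy"),16)],1)
E
```

```text
[  8.  36.  -4. 129. 111.  48. -65.] [ 0.53627347 -0.31952536  0.2642205 ]
# [ 0.417 -0.327  0.3  ] zaxis [-0.14 -0.63 -0.76] [  7.  30.   2. 116.  53.  52. -57.]
# [ 0.482 -0.148  0.338] zaxis [ 0. -0. -1.] [  6.  23.   9. 102.  -4.  55. -48.]
4.5 0.2 5.6 -10 -23 -1 1; 4.4 0.5 5.7 -8 -21 -2 1; 4.2 0.8 5.7 -6 -19 -3 1; 4 1.2 5.8 -4 -17 -3 1; 3.8 1.5 5.8 -1 -16 -4 1; 3.7 1.9 5.7 1 -14 -5 1; 3.5 2.3 5.7 4 -13 -7 1; 3.4 2.7 5.5 6 -12 -8 1
3.3 3.1 5.4 9 -11 -9 1; 3.2 3.4 5.2 12 -10 -10 1; 3.1 3.8 5.1 15 -10 -12 1; 3 4.1 4.8 18 -10 -13 1; 3 4.5 4.6 20 -10 -14 1; 2.9 4.8 4.3 23 -10 -15 1; 2.9 5.1 4 26 -11 -17 1; 2.9 5.3 3.7 29 -12 -18 1
```

Call:
play_rows(steps="4.5 0.2 5.6 -10 -23 -1 1; 4.4 0.5 5.7 -8 -21 -2 1; 4.2 0.8 5.7 -6 -19 -3 1; 4 1.2 5.8 -4 -17 -3 1; 3.8 1.5 5.8 -1 -16 -4 1; 3.7 1.9 5.7 1 -14 -5 1; 3.5 2.3 5.7 4 -13 -7 1; 3.4 2.7 5.5 6 -12 -8 1")

```text
t: 33.5
ee_pos: [0.4181, -0.3278, 0.3006]
tool_rot: [169.1, 39.0, 60.9]
wrist_force: [-0.1, 0.1, 0.4]
finger_gap: -0.002
grasp_force: 0.0
```

Call:
play_rows(steps="3.3 3.1 5.4 9 -11 -9 1; 3.2 3.4 5.2 12 -10 -10 1; 3.1 3.8 5.1 15 -10 -12 1; 3 4.1 4.8 18 -10 -13 1; 3 4.5 4.6 20 -10 -14 1; 2.9 4.8 4.3 23 -10 -15 1; 2.9 5.1 4 26 -11 -17 1; 2.9 5.3 3.7 29 -12 -18 1")

```text
t: 34.5
ee_pos: [0.4816, -0.1474, 0.3392]
tool_rot: [-180.0, -0.0, 25.2]
wrist_force: [0.6, -0.7, 0.0]
finger_gap: -0.004
grasp_force: 0.0
```

```bash
python3 - <<'E'
from tgt import *
import h
s=bot.read_state();q=s["qpos"];print(q.round(0),s["ee_pos"],s["tool_rot"],s["t"])
im,d,p=h.cam("side"); P=h.pts(d,p); B=P[...,:2]-C; xc=B@X;yc=B@Y
m=(P[...,2]>.245)&(P[...,2]<.262)&(d>0)&(xc<-.02)&(xc>-.2)&(yc<.13)&(yc>-.05); t=P[m]; print(len(t))
if len(t): 
  Hn=C-.006*X+.087*Y; v=t[:,:2]-Hn; far=v[np.linalg.norm(v,axis=1)>.1].mean(0); print("hinge",Hn,"door dir",far,"angle",np.degrees(np.arctan2(-Y[1],-Y[0])-np.arctan2(far[1],far[0]))%360)
R=ori(40,0,0)
sim(q,[((.46,.0,.35),ori(45,0),4),((.47,.16,.35),ori(60,0),5),((.47,.25,.33),ori(75,0),3),((.47,.25,.20),ori(75,0),4)],1)
E
```

```text
[ 19.  23. -11. 101.   5.  56. -59.] [ 0.48155458 -0.14739203  0.33922925] [-1.79990704e+02 -4.09579636e-02  2.52194546e+01] 34.5
781
hinge [0.60021588 0.14717769] door dir [-0.13283573 -0.00978754] angle 96.9859737479647
# 4 [0.46 0.   0.35] [ 0. -0. -1.] [  8.  19. -19. 107.   7.  55. -59.] err 0.0 0.0 jump 3
# 8 [0.468 0.128 0.35 ] [ 0. -0. -1.] [ -5.  21. -23. 103.  10.  57. -65.] err 0.0 0.0 jump 3
# 12 [0.47 0.25 0.33] [ 0. -0. -1.] [-16.  27. -27.  98.  14.  58. -63.] err 0.0 0.0 jump 3
# 16 [0.47 0.25 0.2 ] [ 0. -0. -1.] [-19.  36. -23. 108.  21.  40. -69.] err 0.0 0.0 jump 4
0 -0.1 -5 10 -36 -2 1; 0 -0.1 -5 13 -35 -2 1; 0 -0.1 -5 16 -33 -2 1; 0 -0.1 -5 19 -32 -2 1; 0 0 -3 24 -21 0 1; 0 0 -3 25 -20 0 1; 0 0 -3 26 -19 0 1; 0 0 -3 27 -17 0 1
0 0 -3 28 -16 0 1; 0 0 -5 26 -15 7 1; 0 0 -5 27 -13 7 1; 0 0 -5 28 -10 7 1; 0 0 0 0 0 33 1; 0 0 0 0 0 32 1; 0 0 0 0 0 33 1; 0 0 0 0 0 32 1
```

Call:
play_rows(steps="0 0 -5 10 -36 -2 1; 0 0 -5 13 -35 -2 1; 0 0 -5 16 -33 -2 1; 0 0 -5 19 -32 -2 1; 0 0 -3 24 -21 0 1; 0 0 -3 25 -20 0 1; 0 0 -3 26 -19 0 1; 0 0 -3 27 -17 0 1")

```text
t: 35.55
ee_pos: [0.463, 0.1265, 0.346]
tool_rot: [179.9, 0.2, 57.5]
wrist_force: [-0.4, 0.3, 0.0]
finger_gap: 0.001
grasp_force: 0.0
```

Call:
play_rows(steps="0 0 -3 28 -16 0 1; 0 0 -5 26 -15 7 1; 0 0 -5 27 -13 7 1; 0 0 -5 28 -10 7 1; 0 0 0 0 0 33 1; 0 0 0 0 0 32 1; 0 0 0 0 0 33 1; 0 0 0 0 0 32 1")

```text
t: 36.55
ee_pos: [0.4641, 0.2471, 0.1938]
tool_rot: [180.0, 0.2, 75.4]
wrist_force: [1.8, 0.6, -0.3]
finger_gap: 0.001
grasp_force: 0.0
```

```bash
cat > door.py <<'E'
from tgt import *
Hn=C-.006*X+.087*Y
def dp(ang,rho,off): # door angle deg open; point rho along the door from hinge, off outward from mid-plane
    a=np.radians(11.2-90-ang); u=np.array([np.cos(a),np.sin(a)]); n=-np.array([-u[1],u[0]])  # outward
    return Hn+rho*u+off*n
E
python3 - <<'E'
from door import *
s=bot.read_state();q=s["qpos"];p=s["ee_pos"];print(p,s["tool_rot"],s["t"],q.round(0))
z=.20; off=.020
w=[]
for ang,n in ((100,4),(80,3),(60,3),(40,3),(25,3)):
    P=dp(ang,.125,off); yaw=75-(97-ang)*.5; w.append(((P[0],P[1],z),ori(yaw,0),n)); print(ang,P.round(3))
sim(q,w,1)
E
```

```text
[0.46406195 0.24714139 0.19379049] [179.96756767   0.20067859  75.42931199] 36.55 [-19.  36. -23. 109.  22.  40. -70.]
100 [0.475 0.165]
80 [0.476 0.121]
60 [0.493 0.08 ]
40 [0.522 0.047]
25 [0.551 0.031]
# 4 [0.475 0.165 0.2  ] [ 0. -0. -1.] [ -9.  34. -25. 112.  23.  38. -61.] err 0.0 0.0 jump 3
# 8 [0.482 0.107 0.2  ] [ 0. -0. -1.] [ -4.  33. -21. 114.  20.  36. -65.] err 0.0 0.0 jump 1
# 12 [0.513 0.058 0.2  ] [ 0. -0. -1.] [ -0.  35. -18. 110.  17.  38. -69.] err 0.0 0.0 jump 1
# 16 [0.551 0.031 0.2  ] [ 0. -0. -1.] [  1.  37. -15. 104.  14.  41. -73.] err 0.0 0.0 jump 1
0 0.1 -0.3 -19 8 -1 1; 0 0.1 -0.3 -19 8 -1 1; 0 0.1 -0.3 -19 8 -2 1; 0 0.1 -0.3 -19 8 -2 1; 0 0 3.3 -14 4 0 1; 0 0 3.3 -14 5 0 1; 0 0 3.3 -14 6 0 1; 0 0 3.3 -10 10 0 1
0 0 3.3 -10 11 0 1; 0 0 3.3 -9 12 0 1; 0 0 3.3 -4 14 0 1; 0 0 3.3 -3 14 0 1; 0 0 3.3 -2 15 0 1; 0 0 2.5 2 11 0 1; 0 0 2.5 3 11 0 1; 0 0 2.5 3 10 0 1
```

Call:
play_rows(steps="0 0 0 -19 8 -1 1; 0 0 0 -19 8 -1 1; 0 0 0 -19 8 -2 1; 0 0 0 -19 8 -2 1; 0 0 3.3 -14 4 0 1; 0 0 3.3 -14 5 0 1; 0 0 3.3 -14 6 0 1; 0 0 3.3 -10 10 0 1")

```text
t: 37.55
ee_pos: [0.4817, 0.1078, 0.2013]
tool_rot: [-180.0, 0.2, 62.0]
wrist_force: [0.1, 1.3, 0.1]
finger_gap: -0.003
grasp_force: 0.0
```

Call:
play_rows(steps="0 0 3.3 -10 11 0 1; 0 0 3.3 -9 12 0 1; 0 0 3.3 -4 14 0 1; 0 0 3.3 -3 14 0 1; 0 0 3.3 -2 15 0 1; 0 0 2.5 2 11 0 1; 0 0 2.5 3 11 0 1; 0 0 2.5 3 10 0 1")

```text
t: 38.55
ee_pos: [0.5496, 0.0294, 0.2014]
tool_rot: [180.0, 0.1, 38.0]
wrist_force: [-0.4, 0.3, 0.8]
finger_gap: 0.002
grasp_force: 0.0
```

```bash
python3 - <<'E'
from door import *
import h
s=bot.read_state();q=s["qpos"];p=s["ee_pos"];print(p,s["tool_rot"],s["t"],s["wrist_force"])
im,d,P_=h.cam("top"); P=h.pts(d,P_); h.cv2.imwrite("pics/t7.png",h.cv2.resize(im[80:300,140:340],None,fx=2.7,fy=2.7)); B=P[...,:2]-C; xc=B@X;yc=B@Y
for lo,hi in((.2,.262),):
    m=(P[...,2]>.248)&(P[...,2]<.262)&(d>0)&(xc<-.002)&(xc>-.2)&(yc<.1)&(yc>-.09); t=P[m]; v=t[:,:2]-Hn; r=np.linalg.norm(v,axis=1); f=v[(r>.04)&(r<.17)]; print(len(t),len(f))
    an=(np.degrees(np.arctan2(-Y[1],-Y[0])-np.arctan2(f[:,1],f[:,0])))%360; print(np.percentile(an,[10,50,90]))
w=[]
for ang,n in ((12,5),(6,4),(0,7)):
    Q=dp(ang,.135,.020); w.append(((Q[0],Q[1],.2),None,n)); print(ang,Q.round(3))
sim(q,w,1)
E
```

```text
[0.54957912 0.02944974 0.20142112] [1.79952148e+02 9.49058795e-02 3.80309280e+01] 38.55 [-0.40918839  0.28789207  0.75058695]
111 1
[1.52364885 1.52364885 1.52364885]
12 [0.578 0.012]
6 [0.593 0.011]
0 [0.607 0.011]
# 4 [0.573 0.016 0.2  ] [ 0. -0. -1.] [  2.  38. -15. 101.  14.  43. -72.] err 0.0 0.0 jump 1
# 8 [0.589 0.011 0.2  ] [ 0. -0. -1.] [  3.  39. -15.  98.  14.  44. -71.] err 0.0 0.0 jump 1
# 12 [0.599 0.011 0.2  ] [ 0. -0. -1.] [  3.  40. -15.  97.  14.  45. -70.] err 0.0 0.0 jump 0
# 16 [0.607 0.011 0.2  ] [ 0. -0. -1.] [  3.  40. -15.  95.  14.  46. -70.] err 0.0 0.0 jump 0
0 0 0 2 6 0 1; 0 0 0 2 6 0 1; 0 0 0 2 6 0 1; 0 0 0 2 6 0 1; 0 0 0 2 6 0 1; 0 0 0 3 2 0 1; 0 0 0 3 2 0 1; 0 0 0 3 2 0 1
0 0 0 3 2 0 1; 0 0 0 2 1 0 1; 0 0 0 2 1 0 1; 0 0 0 2 1 0 1; 0 0 0 2 1 0 1; 0 0 0 2 1 0 1; 0 0 0 2 1 0 1; 0 0 0 2 1 0 1
```

View pics/t7.png

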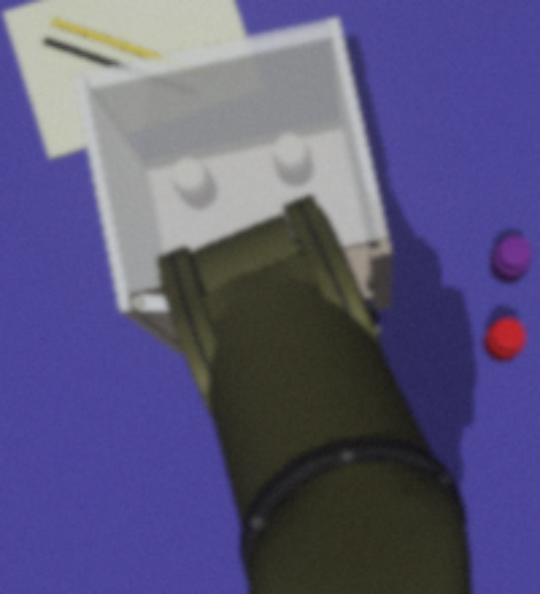

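The top crop shows the arm over the cabinet front, with the door near its hinge at (150,303), swung most of the way in, and its edge shadow near (375,285). The stock bottles at (195,185) and (292,158) stand unmoved. I'll push on.

Call:
play_rows(steps="0 0 0 2 6 0 1; 0 0 0 2 6 0 1; 0 0 0 2 6 0 1; 0 0 0 2 6 0 1; 0 0 0 2 6 0 1; 0 0 0 3 2 0 1; 0 0 0 3 2 0 1; 0 0 0 3 2 0 1")

```text
t: 39.6
ee_pos: [0.5843, 0.0113, 0.2011]
tool_rot: [180.0, 0.4, 38.1]
wrist_force: [-3.1, -2.2, 1.4]
finger_gap: -0.004
grasp_force: 0.0
```

Call:
play_rows(steps="0 0 0 3 2 0 1; 0 0 0 2 1 0 1; 0 0 0 2 1 0 1; 0 0 0 2 1 0 1; 0 0 0 2 1 0 1; 0 0 0 2 1 0 1; 0 0 0 0 0 0 1; 0 0 0 0 0 0 1")

```text
t: 40.6
ee_pos: [0.5924, 0.0138, 0.2013]
tool_rot: [-179.6, 1.0, 38.1]
wrist_force: [-23.1, -2.3, 16.9]
finger_gap: -0.001
grasp_force: 0.0
```

```bash
cat > dm.py <<'E'
from door import *
import h
s=bot.read_state();print(s["ee_pos"],s["t"],s["wrist_force"].round(1))
for n in("side","top"):
    im,d,P_=h.cam(n); P=h.pts(d,P_); B=P[...,:2]-C; xc=B@X;yc=B@Y
    m=(P[...,2]>.05)&(P[...,2]<.254)&(d>0)&(xc<.01)&(xc>-.06)&(yc<.08)&(yc>-.09); t=np.c_[xc[m],yc[m],P[m][:,2]]
    print(n,len(t))
    for a in np.arange(-.08,.08,.02):
        k=(t[:,1]>a)&(t[:,1]<a+.02)
        if k.sum()>5: print(" yc",round(a+.01,2),k.sum(),"xc",np.percentile(t[k,0],[5,25,50,75,95]).round(4),"z",np.median(t[k,2]).round(2))
E
python3 dm.py
```

```text
[0.59235668 0.01381445 0.2013123 ] 40.6 [-23.1  -2.3  16.9]
side 5205
 yc -0.07 926 xc [-0.0349 -0.013  -0.012  -0.0101 -0.0032] z 0.17
 yc -0.05 962 xc [-0.0496 -0.0429 -0.0135 -0.0124 -0.0113] z 0.19
 yc -0.03 528 xc [-0.0527 -0.013  -0.0122 -0.0116 -0.0109] z 0.14
 yc -0.01 390 xc [-0.013  -0.0124 -0.0119 -0.0113 -0.0106] z 0.12
 yc 0.01 493 xc [-0.0129 -0.0122 -0.0117 -0.0113 -0.0106] z 0.14
 yc 0.03 483 xc [-0.0128 -0.0121 -0.0116 -0.0111 -0.0104] z 0.14
 yc 0.05 516 xc [-0.0127 -0.0119 -0.0115 -0.011  -0.0104] z 0.14
 yc 0.07 607 xc [-0.0126 -0.0119 -0.0115 -0.011  -0.0101] z 0.16
top 431
 yc 0.03 95 xc [-0.0126 -0.0123 -0.012  -0.0118 -0.0066] z 0.2
 yc 0.05 169 xc [-0.0125 -0.0122 -0.012  -0.0117 -0.0064] z 0.18
 yc 0.07 167 xc [-0.0125 -0.0122 -0.0119 -0.0115 -0.0029] z 0.18
```

The door face is flat at x_c = -12 mm across its width, so the door is shut (about 0.007 rad). I'll back off and check that it holds.

Call:
play_rows(steps="0 0 0 -4 -2 0 1; 0 0 0 -6 -3 0 1; 0 0 0 -10 -5 0 1; 0 0 0 -14 -7 0 1; 0 0 0 -14 -7 -5 1; 0 0 0 -14 -7 -10 1; 0 0 0 0 0 0 1; 0 0 0 0 0 0 1")

```text
t: 41.7
ee_pos: [0.5336, 0.0018, 0.2168]
tool_rot: [179.9, 0.0, 38.2]
wrist_force: [-0.5, -0.2, 1.1]
finger_gap: -0.003
grasp_force: 0.0
```

```bash
python3 dm.py; python3 - <<'E'
from door import *
import h
im,d,p=h.cam("top"); P=h.pts(d,p); h.cv2.imwrite("pics/fin.png",np.hstack([im[60:300,130:350]]))
im2,_,_=h.cam("side"); a=h.cv2.resize(im[60:260,130:330],(560,560)); b=h.cv2.resize(im2[30:250,120:400],(560,440))
h.cv2.imwrite("pics/fin2.png",np.hstack([h.cv2.resize(a,(390,390)),h.cv2.resize(b,(390,390))]))
E
```

```text
[0.533558   0.00183328 0.21681679] 41.7 [-0.5 -0.2  1.1]
side 3905
 yc -0.07 953 xc [-0.0139 -0.0129 -0.012  -0.01   -0.0026] z 0.17
 yc -0.05 696 xc [-0.0144 -0.0134 -0.0127 -0.012  -0.0112] z 0.16
 yc -0.03 558 xc [-0.0132 -0.0124 -0.0119 -0.0115 -0.0107] z 0.14
 yc -0.01 496 xc [-0.0131 -0.0124 -0.0119 -0.0114 -0.0106] z 0.13
 yc 0.01 337 xc [-0.0128 -0.0122 -0.0117 -0.0112 -0.0105] z 0.11
 yc 0.03 170 xc [-0.0128 -0.0121 -0.0116 -0.0111 -0.0104] z 0.08
 yc 0.05 144 xc [-0.0125 -0.0119 -0.0114 -0.011  -0.0103] z 0.08
 yc 0.07 250 xc [-0.0127 -0.012  -0.0114 -0.011  -0.0103] z 0.1
top 313
 yc 0.03 16 xc [-0.0124 -0.0119 -0.0103 -0.0044 -0.0003] z 0.25
 yc 0.05 137 xc [-0.0125 -0.0122 -0.0119 -0.0116 -0.0046] z 0.2
 yc 0.07 158 xc [-0.0124 -0.0121 -0.0119 -0.0116 -0.0081] z 0.17
```

View pics/fin2.png

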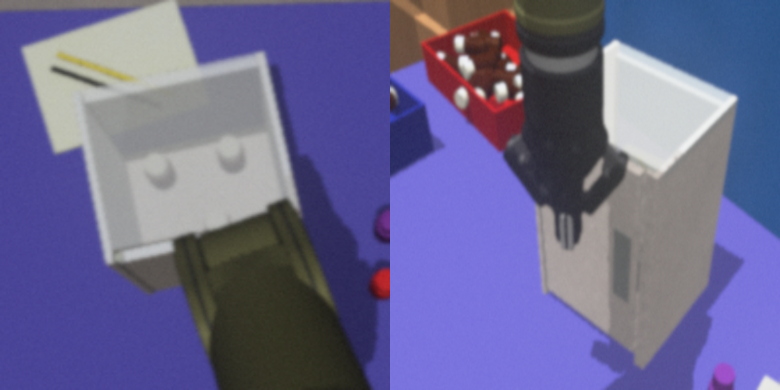

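The door stays flush after release, with its strike side closed at (622,265) in the right half. The stock bottles stand at (160,170) and (232,150) in the left half, and the robot touches nothing.

```bash
python3 -c "
from rig import bot
print(bot.sign_off())"
```

```text
the job is handed in; nothing more can be done
None
```

I pushed the paddle down, stood the lifted bottle upright in the front of the cabinet, pushed the door shut and handed the job in; the door stayed flush after I backed off, but I couldn't see the latch bolt itself, and the hand-in returned no verdict.

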